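# Load and lock the wash cassette

### The job

Load the wash cassette for the dishwasher: take out the red marker somebody left in its tray and lay it on the bench, lay every loose white pattern plate flat in a pocket of the sprung tray, one to a pocket and pattern up, then set the steel retaining frame over both guide pins and press it down by its black handle until the catches at both ends have snapped over it. Leave it locked, let go, and leave the hand press behind it standing where it is.

Things in the scene. Friction and masses are not known exactly. Their poses are not given: they have to be found in the camera images.
- cassette_mid (a point): Wash cassette, fixed on the bench: steel pan 184 x 270 x 32 mm with two guide pins, a sprung tray with six pockets (two rows of three along y) and a spring catch with red thumb tab, 71 mm high, at each end just outside the pins. This point: centre of its underside, z = 0. Axes: y along the long side from pin to pin, x across, z up; turned at most 0.2 rad from the world axes.
- pin_left (a point): Centre of the top of the guide pin at the cassette's +y end: steel, 10 mm in diameter, the last 10 mm tapering to 4 mm, top 86 mm above the bench, 104 mm from the cassette's centre.
- pin_right (a point): The same for the pin at the cassette's -y end; the pins stand 208 mm apart.
- tray (a joint): Travel of the sprung tray, m: 0 = up, grows as it sinks, 0.019 = bottomed. Springs hold it up (14 N at 0, plus 500 N/m; the empty tray weighs 3 N), so plates and frame do not sink it by their weight. Up, its floor is 39 mm above the bench, and the white posts and sleeves that bear the frame end 54 mm above the bench.
- catch_left (a joint): Lean of the spring catch at the +y end, rad: 0 = upright (rest); the frame's lug pushes its sloping nose outward to about 0.13 while passing, then it springs back to about 0, nose over the lug. A lug is caught once its underside is pressed to 38 mm above the bench or lower (tray sunk 16 mm or more) and then stays down by itself.
- catch_right (a joint): The same for the catch at the -y end.
- frame_handle (a point): Retaining frame: flat steel grid 168 x 236 mm, 6 mm thick, 0.24 to 0.4 kg, same both ways round, at first flat on the bench. This point: centre of its black handle, a bar 14 mm thick (frame x), 80 mm long (frame y), 20 mm tall, centre 34 mm and top 44 mm above the frame's underside. y runs through both holes, z up. On the tray, press the handle's middle down 17 to 19 mm (about 15 N) to lock.
- frame_hole_a (a point): Centre of the through hole, 12 mm in diameter, in the lug at the frame's own +y end, half-way through the 6 mm thickness, 104 mm from the middle.
- frame_hole_b (a point): The same for the hole at the frame's own -y end.
- pocket_1 (a point): Pocket 1 of the tray: centre of its floor (39 mm above the bench, tray up). Four blue round-topped studs, 6 mm thick, 13 mm high, stand round it, 25 mm either way in the cassette's x and 22 mm in y; a plate has 2 mm of play between them. The +x and -x sides are open for fingers. Pockets lie 60 mm apart along y, 96 mm along x.
- pocket_2 (a point): Pocket 2 of the tray: centre of its floor (39 mm above the bench, tray up). Four blue round-topped studs, 6 mm thick, 13 mm high, stand round it, 25 mm either way in the cassette's x and 22 mm in y; a plate has 2 mm of play between them. The +x and -x sides are open for fingers. Pockets lie 60 mm apart along y, 96 mm along x.
- pocket_3 (a point): Pocket 3 of the tray: centre of its floor (39 mm above the bench, tray up). Four blue round-topped studs, 6 mm thick, 13 mm high, stand round it, 25 mm either way in the cassette's x and 22 mm in y; a plate has 2 mm of play between them. The +x and -x sides are open for fingers. Pockets lie 60 mm apart along y, 96 mm along x.
- pocket_4 (a point): Pocket 4 of the tray: centre of its floor (39 mm above the bench, tray up). Four blue round-topped studs, 6 mm thick, 13 mm high, stand round it, 25 mm either way in the cassette's x and 22 mm in y; a plate has 2 mm of play between them. The +x and -x sides are open for fingers. Pockets lie 60 mm apart along y, 96 mm along x.
- pocket_5 (a point): Pocket 5 of the tray: centre of its floor (39 mm above the bench, tray up). Four blue round-topped studs, 6 mm thick, 13 mm high, stand round it, 25 mm either way in the cassette's x and 22 mm in y; a plate has 2 mm of play between them. The +x and -x sides are open for fingers. Pockets lie 60 mm apart along y, 96 mm along x.
- pocket_6 (a point): Pocket 6 of the tray: centre of its floor (39 mm above the bench, tray up). Four blue round-topped studs, 6 mm thick, 13 mm high, stand round it, 25 mm either way in the cassette's x and 22 mm in y; a plate has 2 mm of play between them. The +x and -x sides are open for fingers. Pockets lie 60 mm apart along y, 96 mm along x.
- plate_1_mid (a point): Pattern plate 1 of a moon cake press (may be absent): white plastic disc, 56 mm in diameter, 11 mm thick, with a carved flower pattern on the upper face. This point is its centre, half-way up; z is the normal of the pattern face. It starts flat on the bench, pattern up.
- plate_2_mid (a point): Pattern plate 2 of a moon cake press (may be absent): white plastic disc, 56 mm in diameter, 11 mm thick, with a carved flower pattern on the upper face. This point is its centre, half-way up; z is the normal of the pattern face. It starts flat on the bench, pattern up.
- plate_3_mid (a point): Pattern plate 3 of a moon cake press (may be absent): white plastic disc, 56 mm in diameter, 11 mm thick, with a carved flower pattern on the upper face. This point is its centre, half-way up; z is the normal of the pattern face. It starts flat on the bench, pattern up.
- plate_4_mid (a point): Pattern plate 4 of a moon cake press (may be absent): white plastic disc, 56 mm in diameter, 11 mm thick, with a carved flower pattern on the upper face. This point is its centre, half-way up; z is the normal of the pattern face. It starts flat on the bench, pattern up.
- plate_5_mid (a point): Pattern plate 5 of a moon cake press (may be absent): white plastic disc, 56 mm in diameter, 11 mm thick, with a carved flower pattern on the upper face. This point is its centre, half-way up; z is the normal of the pattern face. It starts flat on the bench, pattern up.
- plate_6_mid (a point): Pattern plate 6 of a moon cake press (may be absent): white plastic disc, 56 mm in diameter, 11 mm thick, with a carved flower pattern on the upper face. This point is its centre, half-way up; z is the normal of the pattern face. It starts flat on the bench, pattern up.
- marker_mid (a point): Red felt marker left in the tray: 132 mm long (its x axis), 16 mm thick, 18 g. This point is its centre, 8 mm above what it lies on. It starts on the tray's floor along the 40 mm wide lane between the two rows of pockets, within 12 mm of the tray's middle. Fingers reach it best at the tray's middle, between the two middle pockets while these are empty (no stud within 19 mm along y). Its 16 mm would hold the frame up.
- press_mould: Hand press for moon cakes with a green knob, 69 mm wide, 169 mm tall, standing loose behind the cassette; origin at the centre of its underside. A bystander.
Things that resemble listed ones, but are neither listed nor needed, are in the scene too. What is shaped like the part that bears plate_2_mid but brown is not meant.

How it is judged:
On the way, in this order (a step that is already met when the one before it is completed fails the run):
1. the marker lies on the bench and every plate lies flat in a pocket of the tray, pattern up (((horizontal distance between plate_1_mid and pocket_1 below 0.007 m and z of plate_1_mid in the frame of pocket_1 below 0.009 m) or (horizontal distance between plate_1_mid and pocket_2 below 0.007 m and z of plate_1_mid in the frame of pocket_2 below 0.009 m) or (horizontal distance between plate_1_mid and pocket_3 below 0.007 m and z of plate_1_mid in the frame of pocket_3 below 0.009 m) or (horizontal distance between plate_1_mid and pocket_4 below 0.007 m and z of plate_1_mid in the frame of pocket_4 below 0.009 m) or (horizontal distance between plate_1_mid and pocket_5 below 0.007 m and z of plate_1_mid in the frame of pocket_5 below 0.009 m) or (horizontal distance between plate_1_mid and pocket_6 below 0.007 m and z of plate_1_mid in the frame of pocket_6 below 0.009 m)) and angle between each of plate_1_mid, plate_2_mid, plate_3_mid, plate_4_mid, plate_5_mid, plate_6_mid's own z axis and vertical below 0.12 rad and ((horizontal distance between plate_2_mid and pocket_1 below 0.007 m and z of plate_2_mid in the frame of pocket_1 below 0.009 m) or (horizontal distance between plate_2_mid and pocket_2 below 0.007 m and z of plate_2_mid in the frame of pocket_2 below 0.009 m) or (horizontal distance between plate_2_mid and pocket_3 below 0.007 m and z of plate_2_mid in the frame of pocket_3 below 0.009 m) or (horizontal distance between plate_2_mid and pocket_4 below 0.007 m and z of plate_2_mid in the frame of pocket_4 below 0.009 m) or (horizontal distance between plate_2_mid and pocket_5 below 0.007 m and z of plate_2_mid in the frame of pocket_5 below 0.009 m) or (horizontal distance between plate_2_mid and pocket_6 below 0.007 m and z of plate_2_mid in the frame of pocket_6 below 0.009 m)) and ((horizontal distance between plate_3_mid and pocket_1 below 0.007 m and z of plate_3_mid in the frame of pocket_1 below 0.009 m) or (horizontal distance between plate_3_mid and pocket_2 below 0.007 m and z of plate_3_mid in the frame of pocket_2 below 0.009 m) or (horizontal distance between plate_3_mid and pocket_3 below 0.007 m and z of plate_3_mid in the frame of pocket_3 below 0.009 m) or (horizontal distance between plate_3_mid and pocket_4 below 0.007 m and z of plate_3_mid in the frame of pocket_4 below 0.009 m) or (horizontal distance between plate_3_mid and pocket_5 below 0.007 m and z of plate_3_mid in the frame of pocket_5 below 0.009 m) or (horizontal distance between plate_3_mid and pocket_6 below 0.007 m and z of plate_3_mid in the frame of pocket_6 below 0.009 m)) and ((horizontal distance between plate_4_mid and pocket_1 below 0.007 m and z of plate_4_mid in the frame of pocket_1 below 0.009 m) or (horizontal distance between plate_4_mid and pocket_2 below 0.007 m and z of plate_4_mid in the frame of pocket_2 below 0.009 m) or (horizontal distance between plate_4_mid and pocket_3 below 0.007 m and z of plate_4_mid in the frame of pocket_3 below 0.009 m) or (horizontal distance between plate_4_mid and pocket_4 below 0.007 m and z of plate_4_mid in the frame of pocket_4 below 0.009 m) or (horizontal distance between plate_4_mid and pocket_5 below 0.007 m and z of plate_4_mid in the frame of pocket_5 below 0.009 m) or (horizontal distance between plate_4_mid and pocket_6 below 0.007 m and z of plate_4_mid in the frame of pocket_6 below 0.009 m)) and ((horizontal distance between plate_5_mid and pocket_1 below 0.007 m and z of plate_5_mid in the frame of pocket_1 below 0.009 m) or (horizontal distance between plate_5_mid and pocket_2 below 0.007 m and z of plate_5_mid in the frame of pocket_2 below 0.009 m) or (horizontal distance between plate_5_mid and pocket_3 below 0.007 m and z of plate_5_mid in the frame of pocket_3 below 0.009 m) or (horizontal distance between plate_5_mid and pocket_4 below 0.007 m and z of plate_5_mid in the frame of pocket_4 below 0.009 m) or (horizontal distance between plate_5_mid and pocket_5 below 0.007 m and z of plate_5_mid in the frame of pocket_5 below 0.009 m) or (horizontal distance between plate_5_mid and pocket_6 below 0.007 m and z of plate_5_mid in the frame of pocket_6 below 0.009 m)) and ((horizontal distance between plate_6_mid and pocket_1 below 0.007 m and z of plate_6_mid in the frame of pocket_1 below 0.009 m) or (horizontal distance between plate_6_mid and pocket_2 below 0.007 m and z of plate_6_mid in the frame of pocket_2 below 0.009 m) or (horizontal distance between plate_6_mid and pocket_3 below 0.007 m and z of plate_6_mid in the frame of pocket_3 below 0.009 m) or (horizontal distance between plate_6_mid and pocket_4 below 0.007 m and z of plate_6_mid in the frame of pocket_4 below 0.009 m) or (horizontal distance between plate_6_mid and pocket_5 below 0.007 m and z of plate_6_mid in the frame of pocket_5 below 0.009 m) or (horizontal distance between plate_6_mid and pocket_6 below 0.007 m and z of plate_6_mid in the frame of pocket_6 below 0.009 m)) and height (world z) of marker_mid below 0.0125 m), for 0.2 s.
2. the frame is over both pins, both lugs below the pin tops (((horizontal distance between frame_hole_a and pin_left below 0.004 m and horizontal distance between frame_hole_b and pin_right below 0.004 m) or (horizontal distance between frame_hole_b and pin_left below 0.004 m and horizontal distance between frame_hole_a and pin_right below 0.004 m)) and z of each of frame_hole_a, frame_hole_b in the frame of cassette_mid below 0.07 m), for 0.2 s.
At the end, for the whole second after the job is handed in: Marker on the bench (centre under 12.5 mm); every plate flat in a pocket, pattern up (within 7 mm, 0.12 rad); both frame holes are on the pins (within 4 mm), hole centres under 43.5 mm above the bench, tray sunk over 13.5 mm; both catches upright (under 0.05 rad) (all of step 1 and ((horizontal distance between frame_hole_a and pin_left below 0.004 m and horizontal distance between frame_hole_b and pin_right below 0.004 m) or (horizontal distance between frame_hole_b and pin_left below 0.004 m and horizontal distance between frame_hole_a and pin_right below 0.004 m)) and z of each of frame_hole_a, frame_hole_b in the frame of cassette_mid below 0.0435 m and value of joint each of catch_left, catch_right below 0.05 rad and value of joint tray above 0.0135 m); the robot touches nothing.
It fails at once if the hand press is knocked over or pushed away (angle between press_mould's own z axis and vertical above 0.5 rad or distance of press_mould from where it was at the start of the episode above 0.05 m).
Of plate_1, plate_2, plate_3, plate_4, plate_5, plate_6 only 4 to 6 are there at a start; the rules pass over those that are not, and their reading is None.
At some moment in a run one of plate_1, plate_2, plate_3, plate_4, plate_5, plate_6, frame may be knocked a few centimetres aside while the robot is not near it.
Once in a run the grip may slacken for a moment while it holds something.
It also fails if it takes over 210 s, if anything falls off the work surface, if the arm or the gripper's body presses on something with over 40 N, if the wrist force passes 120 N, or if a joint passes its speed limit or range.

### The arm

A 6-joint arm with a two-finger parallel gripper is mounted at the origin on a cart in front of the work surface, level with it; the furniture and walls round the work are solid. World frame = base frame: x ahead of the robot, y to its left, z up, the work surface at z = 0. Lengths are in m, angles in rad, forces in N, time in s.
With the tool pointing down it reaches from about 0.375 to 0.9 m from the base axis. Payload 3.1 kg.
Tool frame: the origin (TCP) lies between the finger pads; the fingertips stand 22 mm ahead of it and the grasp point (between the pads) lies 3 mm ahead of it; z points along the fingers, y is the line along which they close (so a half turn about z gives the same grasp; the last joint's range is limited). The gripper opens to 87 mm and grips with 3 to 60 N. Pads are 19 mm wide; open, the fingers measure 117 mm over their backs; the gripper's body (75 mm by 190 mm) begins 51 mm behind the grasp point.
Start: joints at [-1.349, 0.527, 1.433, -0, 1.181, -0.178], TCP at [0.244, -0.575, 0.245] pointing down, gripper open.
Joint ranges: [-3.08, 3.08], [-0.75, 2.2], [0.22, 2.44], [-1.43, 4.57], [0, 2.65], [-2.85, 2.85]. Speed limits (rad/s): [2.79, 2.79, 3.14, 3.14, 3.14, 3.14].

### API

Orientations are given as a unit quaternion [x, y, z, w].
In Python, from rig import robot gives the robot as it stands.
- The arm moves only by the tool move_arm, never from a script. Its argument "series" is text: rows parted by semicolons, each of 6 numbers parted by spaces: the shift along the tool's x, y, z in mm, then the turn, a rotation vector about the tool's x, y, z in degrees. In form: dx dy dz ax ay az; .... A call has 1 to 8 rows; each row is the pose to reach, as a shift and turn from the pose commanded when the call began, along the tool's axes at that moment; what a row does not reach only later rows make up. A row lasts 1/12 s, in which the tool goes at most 41.7 mm and 7.16 degrees, less where a joint would pass 70% of its speed; a pose out of reach is approached as far as the arm can. A call with a gripper value outside its range is refused whole. "jaw" is the opening, from 0 (shut) to 1 (fully open), set as the call begins (left out, the last holds). The fingers move at their own pace and stop on an object; "newtons" is the grip in N (left out, the last holds). Time passes only in rows, so rows that repeat a pose let the fingers close. It gives the time, the measured TCP pose, the force, the opening and the grip force at its end, in the units of the state.
- robot.get_obs(): the state, without advancing time (a new reading comes with each control period).
- robot.camera(name): name is "side" or "top" or "wrist"; returns a dict with "img" (400x640x3 uint8, red, green, blue), "mtx" (3x3 intrinsics, pixels), "world_to_cam" (4x4, takes a point from world to camera coordinates). Camera axes: x right, y down, z forward; pixel columns grow to the right and rows downward; lengths in m; the calibration is good to about 2 mm. A picture is of the moment at which its call begins. There is no depth.
- robot.hand_in(): hands the job in; it is judged then, once.
Trained networks look in a picture, given as the dict that the camera call returned (one of the last four; its "shot" number tells which), for a name from the list of things; names that differ only in an ending like _2 or _b are one class to them, and where a whole thing is asked for, a point or a joint stands for the part that bears it (a point fixed in the world has none). Each returns a list of dicts, best first, with "p" (0 to 1); they miss things now and then, are a little off and sometimes report something else, mostly with a low value. They report only what shows in the picture. A call takes as long as a camera call. They do not tell look-alikes from the thing itself.
- robot.search_frame(picture, thing): "xyz" ([x, y, z] in m, in world coordinates, good to about 4 mm: the middle of the surface that is visible of it).
- robot.tip_of(picture, thing): "xyz" ([x, y, z] in m, in world coordinates, good to about 4 mm: a listed point, or the origin of a listed thing).
The state is a dict: "time": time; "q": joint angles; "joint_velocities": joint speeds; "joint_torque": joint torques, N m; "position": TCP position; "tool_rot": TCP orientation; "ft_force": force on the tool from outside, world axes, zero at the start; "moment": the same for the moment, N m; "grip_width": finger opening in m; "grip_force": force on a finger pad.
Only numpy, scipy, OpenCV 4.12 (cv2) and the standard library are available. Lean on these libraries where they do the work, as an engineer would, in place of code of your own. Each camera call takes 0.05 s, during which the arm holds its last target. There are 200 camera calls.

## Working session

There is one attempt and no reset: what is moved stays moved. The work goes in short steps, Python scripts to look and compute and a tool call to move; the robot and the scene stay as the last step left them, time stands still between calls to the robot, and variables do not carry over. Pictures are saved under pics/ and viewed, at most 14 in all, crops included, and the job is handed in when it is done.

Besides the shell and the picture viewer there is one more tool, called after "Request:" in YAML: its name, and indented under it one key for each argument. move_arm: Moves the arm, as the interface text tells. Its arguments: {"type":"object","properties":{"series":{"type":"string"},"jaw":{"type":"number"},"newtons":{"type":"number"}},"required":["series"]}

```bash
ls; mkdir -p pics
cat > h.py <<'E'
import numpy as np, cv2
from rig import robot
def shot(name,fn=None):
    c=robot.camera(name)
    if fn: cv2.imwrite('pics/'+fn,cv2.cvtColor(c['img'],cv2.COLOR_RGB2BGR))
    return c
def proj(c,P):
    p=c['world_to_cam'][:3,:3]@np.array(P,float)+c['world_to_cam'][:3,3]
    q=c['mtx']@p; return q[:2]/q[2]
def unproj(c,uv,z):
    R=c['world_to_cam'][:3,:3];t=c['world_to_cam'][:3,3]
    d=R.T@np.linalg.solve(c['mtx'],[uv[0],uv[1],1.]); o=-R.T@t
    return o+d*(z-o[2])/d[2]
def show(c,l,n):
    for r in l: print(n,round(r['p'],2),np.round(r['xyz'],4),np.round(proj(c,r['xyz'])).astype(int))
E
python3 - <<'E'
from h import *
o=robot.get_obs(); print({k:np.round(v,3) for k,v in o.items()})
for cam in('top','side'):
    c=shot(cam,cam+'0.png')
    for n in ['cassette_mid','pin_left','frame_handle','frame_hole_a','pocket_1','plate_1_mid','marker_mid','press_mould']:
        show(c,robot.tip_of(c,n),n)
E
```

```text
pics
{'time': np.float64(0.0), 'q': array([-1.349,  0.528,  1.434, -0.   ,  1.181, -0.179]), 'joint_velocities': array([-0.   ,  0.001, -0.   ,  0.   ,  0.   , -0.001]), 'joint_torque': array([ 1.0000e-03, -4.4004e+01, -1.7660e+01,  6.3000e-02,  5.8000e-02,
       -0.0000e+00]), 'position': array([ 0.244, -0.575,  0.244]), 'tool_rot': array([ 0.98 ,  0.199, -0.   , -0.001]), 'ft_force': array([-0.225,  0.44 , -0.403]), 'moment': array([ 0.053,  0.028, -0.027]), 'grip_force': np.float64(0.0), 'grip_width': np.float64(0.087)}
pin_left 0.59 [0.51   0.0614 0.0848] [294 216]
frame_handle 0.93 [ 0.4484 -0.3757  0.0389] [428 233]
frame_hole_a 0.96 [ 0.4439 -0.4827 -0.0039] [456 234]
frame_hole_a 0.9 [ 0.4533 -0.2747  0.0029] [395 232]
pocket_1 0.96 [0.5422 0.0108 0.0376] [310 207]
pocket_1 0.8 [0.4507 0.0268 0.0385] [306 234]
pocket_1 0.73 [ 0.5354 -0.0461  0.0389] [327 208]
pocket_1 0.72 [ 0.4352 -0.0962  0.0381] [343 239]
pocket_1 0.69 [ 0.4418 -0.0324  0.0335] [324 237]
pocket_1 0.68 [0.5398 0.3661 0.0064] [206 210]
pocket_1 0.59 [ 0.5279 -0.1094  0.0371] [347 210]
plate_1_mid 0.52 [0.44
[... 510 characters left out ...]
.83 [ 0.4466 -0.4822  0.0061] [366 163]
frame_hole_a 0.62 [ 0.4463 -0.0333  0.0374] [361 213]
frame_hole_a 0.56 [ 0.454  -0.2781  0.0027] [362 187]
frame_hole_a 0.41 [0.5057 0.0629 0.0857] [339 215]
pocket_1 0.85 [0.4549 0.0259 0.0349] [357 224]
pocket_1 0.85 [ 0.5286 -0.1087  0.0375] [337 200]
pocket_1 0.82 [ 0.4307 -0.095   0.0381] [367 203]
pocket_1 0.72 [ 0.4457 -0.0339  0.038 ] [361 213]
pocket_1 0.72 [ 0.5357 -0.049   0.0401] [333 208]
pocket_1 0.59 [0.5443 0.0094 0.0363] [328 219]
plate_1_mid 0.57 [0.4405 0.3766 0.0063] [353 316]
plate_1_mid 0.48 [ 0.4475 -0.4804  0.007 ] [366 163]
marker_mid 0.66 [ 0.4952 -0.0321  0.0471] [345 210]
press_mould 0.65 [ 0.7588 -0.0483  0.0012] [266 214]
```

View pics/top0.png

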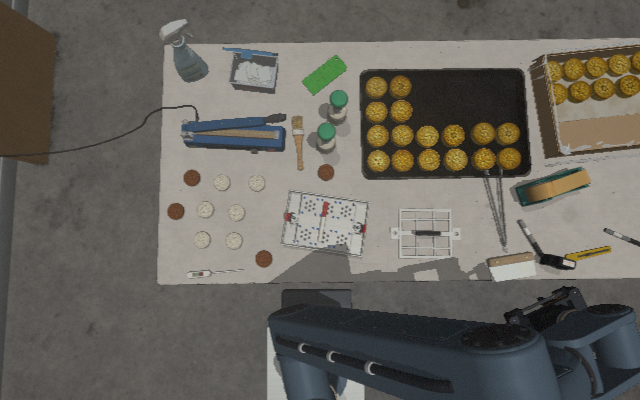

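View pics/side0.png

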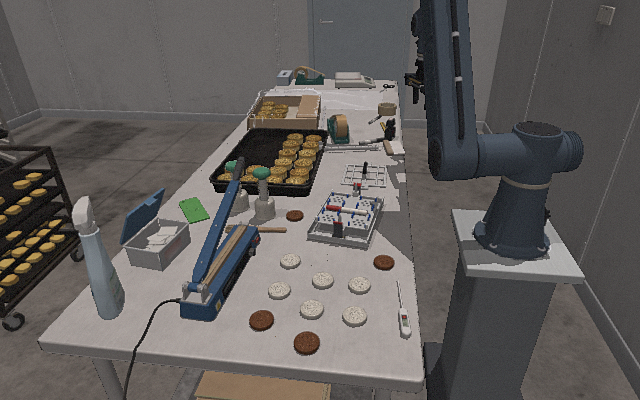

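The picture shows six white plates at top pixels (222,183), (257,183), (205,210), (237,212), (203,240) and (234,240). The four brown discs at (192,178), (176,211), (326,172) and (263,259) are decoys. The cassette is at (325,222), the frame at (427,232) and the press at about (327,140). I'll move the wrist camera over the cassette.

```bash
cat >> h.py <<'E'
from scipy.spatial.transform import Rotation as Ro
def pose():
    o=robot.get_obs(); return np.array(o['position']),Ro.from_quat(o['tool_rot'])
def yawdeg(R):
    y=R.as_matrix()[:,1]; return np.degrees(np.arctan2(y[1],y[0]))
def go(P,yaw=None,frm=None):
    p,R=pose()
    if frm is not None: p=np.array(frm)
    d=R.inv().apply(np.array(P)-p)*1000
    if yaw is None: return np.round(d,1)
    a=np.radians(yaw); y=np.array([np.cos(a),np.sin(a),0]); z=np.array([0,0,-1.]); x=np.cross(y,z)
    T=Ro.from_matrix(np.stack([x,y,z],1)); rv=(R.inv()*T).as_rotvec(degrees=True)
    return np.round(d,1),np.round(rv,2)
E
python3 -c "
from h import *
print(yawdeg(pose()[1]),go([.46,-.04,.36],-6.8))"
```

```text
-67.04168465867784 (array([ 407.9, -408.7, -115.4]), array([  0.  ,  -0.  , -60.24]))
```

Request:
move_arm:
  series: "20 -20 -20 0 0 -5; 45 -45 -40 0 0 -11; 70 -72 -60 0 0 -17; 95 -98 -80 0 0 -24; 120 -123 -100 0 0 -30; 146 -150 -115 0 0 -36; 172 -177 -115 0 0 -42; 198 -204 -115 0 0 -48"
  jaw: 1
  newtons: 20

```text
time: 1.57
position: [0.3473, -0.3092, 0.361]
tool_rot: [0.813, 0.582, 0.0, 0.002]
ft_force: [1.0, -0.0, -0.5]
grip_width: 0.0871
grip_force: 0.0
```

```bash
python3 -c "
from h import *
print(pose()[0],yawdeg(pose()[1]),go([.46,-.04,.36],-6.8))"
```

```text
[ 0.34725931 -0.30918139  0.36104787] -18.7727059508673 (array([291.1,  20.1,   0.5]), array([  0.16,   0.13, -11.97]))
```

Request:
move_arm:
  series: "30 2 0 0 0 -3; 65 5 0 0 0 -6; 105 8 0 0 0 -9; 145 10 0 0.1 0.1 -12; 185 13 0 0.2 0.1 -12; 225 16 0 0.2 0.1 -12; 260 18 0 0.2 0.1 -12; 291 20 0 0.2 0.1 -12"

```text
time: 2.23
position: [0.4608, -0.0394, 0.3599]
tool_rot: [0.749, 0.663, 0.0, -0.002]
ft_force: [0.6, -0.9, -0.3]
grip_width: 0.0866
grip_force: 0.0
```

Run:
```python
from h import *
p,R=pose();print(p,yawdeg(R))
c=shot('wrist','w1.png')
w=np.linalg.inv(c['world_to_cam']);print(w[:3,3],w[:3,2])
for n in ['cassette_mid','pin_left','pocket_1','marker_mid','catch_left','plate_1_mid']:
    show(c,robot.tip_of(c,n),n)
```

```text
[ 0.46077865 -0.03939688  0.35986391] -6.971128420798827
[0.47131093 0.03566326 0.50008787] [-0.03609013 -0.27261649 -0.96144566]
cassette_mid 0.54 [ 7.631e-01 -4.550e-02 -4.000e-04] [494 144]
pin_left 0.64 [0.5023 0.0599 0.0856] [340  95]
pocket_1 0.98 [0.5477 0.0075 0.0384] [370 129]
pocket_1 0.97 [ 0.4436 -0.0329  0.0345] [307 162]
pocket_1 0.74 [ 0.5259 -0.1067  0.0366] [362 200]
pocket_1 0.69 [ 0.5347 -0.0471  0.0411] [365 165]
pocket_1 0.63 [ 0.4323 -0.0933  0.0356] [305 199]
pocket_1 0.61 [0.4513 0.0262 0.0375] [307 124]
marker_mid 0.61 [ 0.4921 -0.0306  0.0513] [338 158]
marker_mid 0.26 [0.5497 0.0083 0.0385] [371 128]Traceback (most recent call last):
  File "<stdin>", line 6, in <module>
ValueError: it knows: cassette_mid, frame_handle, frame_hole, marker_mid, pin_left, pin_right, plate_1_mid, plate_2_mid, plate_3_mid, plate_4_mid, plate_5_mid, plate_6_mid, pocket, press_mould
```

View pics/w1.png

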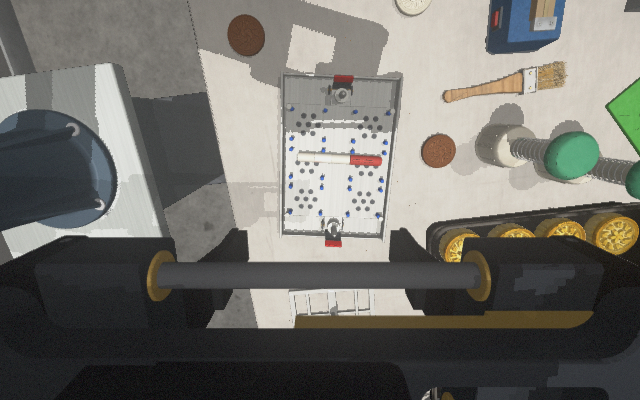

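The marker lies across the middle of the tray along x, from (298,157) to (382,160), between the middle pockets' studs. Next I fit the cassette pose from the blue studs.

```bash
cat >> h.py <<'E'
from scipy.optimize import least_squares
from scipy.spatial import cKDTree
PK=np.array([[sx*48,sy*60] for sx in(1,-1) for sy in(1,0,-1)])/1000.
ST=np.array([[px+a*.025,py+b*.022] for px,py in PK for a in(1,-1) for b in(1,-1)])
def rot(t): return np.array([[np.cos(t),-np.sin(t)],[np.sin(t),np.cos(t)]])
def studs(c,x0=(.489,-.040,-.119),z=.048):
    hsv=cv2.cvtColor(c['img'],cv2.COLOR_RGB2HSV)
    m=cv2.inRange(hsv,(108,110,40),(130,255,255))
    n,_,s,cen=cv2.connectedComponentsWithStats(m)
    P=np.array([unproj(c,cen[i],z)[:2] for i in range(1,n) if 3<=s[i,4]<400])
    x=np.array(x0)
    for tol in(.02,.012,.008,.005):
        M=ST@rot(x[2]).T+x[:2]; d,i=cKDTree(M).query(P); k=d<tol
        f=lambda v:(ST[i[k]]@rot(v[2]).T+v[:2]-P[k]).ravel()
        r=least_squares(f,x,loss='soft_l1',f_scale=.001); x=r.x
    print('studs',k.sum(),len(P),'rms mm',np.sqrt(np.mean(r.fun**2))*1e3,'fit',np.round(x,4)); return x
def pockets(x): return PK@rot(x[2]).T+np.array(x[:2])
E
python3 - <<'E'
from h import *
c=shot('wrist'); x=studs(c)
print(go([*x[:2],.25],90+np.degrees(x[2])), go([*x[:2],.25],-90+np.degrees(x[2])),robot.get_obs()['q'])
for a in [(298,157),(382,160),(340,158.5)]: print(unproj(c,a,.05))
t=shot('top'); studs(t); 
s=shot('side'); studs(s); print(pockets(x))
E
```

```text
studs 24 25 rms mm 0.2560559336976125 fit [ 0.4898 -0.0412 -0.1666]
(array([  4.8,  29.6, 109.5]), array([ -0.09,  -0.22, -87.53])) (array([  4.8,  29.6, 109.5]), array([-2.300e-01,  9.000e-02,  9.247e+01])) [-3.35171118e-01  1.71127732e-01  1.65863895e+00  8.49051097e-04
  1.31554549e+00 -2.11923025e-01]
[ 0.4301088  -0.02375514  0.05      ]
[ 0.55986083 -0.04438944  0.05      ]
[ 0.49492603 -0.03406294  0.05      ]
studs 0 4 rms mm nan fit [ 0.489 -0.04  -0.119]
studs 9 42 rms mm 0.7906419621503257 fit [ 0.4875 -0.0458 -0.1659]
[[ 0.54705529  0.01003258]
 [ 0.53710668 -0.04913688]
 [ 0.52715807 -0.10830634]
 [ 0.45238415  0.02595036]
 [ 0.44243554 -0.0332191 ]
 [ 0.43248693 -0.09238856]]
  return _methods._mean(a, axis=axis, dtype=dtype,
  ret = ret.dtype.type(ret / rcount)
```

Request:
move_arm:
  series: "2 5 25 0 0 -7; 4 10 50 0 0 -14; 6 15 75 0 0 -21; 8 20 100 0 0 -28; 10 25 125 0 0 -35; 12 30 150 0 0 -42; 12.5 30 170 0 0 -49; 12.5 30 185 0 0 -56"
  jaw: 0.6

```text
time: 3.3
position: [0.4906, -0.0337, 0.1727]
tool_rot: [0.349, 0.937, 0.001, -0.003]
ft_force: [-0.4, -0.6, -0.2]
grip_width: 0.0532
grip_force: 0.0
```

Run:
```python
from h import *
print(pose()[0],robot.get_obs()['q'],go([.491,-.0335,.15],81))
```

```text
[ 0.4905808  -0.03372555  0.1726966 ] [-0.29718275  0.46174374  1.83091238  0.00191001  0.85463134 -1.15677343] (array([-0.3,  0.5, 22.7]), array([  0.04,  -0.34, -31.82]))
```

Request:
move_arm:
  series: "0 0.5 10 0 0 -7; 0 0.5 20 0 0 -14; 0 0.5 30 0 -0.2 -21; 0 0.5 42 0 -0.3 -28; 0 0.5 55 0 -0.3 -32; 0 0.5 75 0 -0.3 -32; 0 0.5 95 0 -0.3 -32; 0 0.5 109 0 -0.3 -32"

```text
time: 3.97
position: [0.4909, -0.0334, 0.0643]
tool_rot: [0.08, 0.997, 0.0, 0.001]
ft_force: [-0.1, 0.1, 0.7]
grip_width: 0.0522
grip_force: 0.0
```

Request:
move_arm:
  series: "0 0 0 0 0 0; 0 0 0 0 0 0; 0 0 0 0 0 0; 0 0 0 0 0 0; 0 0 0 0 0 0; 0 0 0 0 0 0"
  jaw: 0
  newtons: 15

```text
time: 4.47
position: [0.4916, -0.0321, 0.0663]
tool_rot: [0.079, 0.997, 0.0, 0.002]
ft_force: [0.4, 0.5, 0.2]
grip_width: 0.0199
grip_force: 0.0
```

Request:
move_arm:
  series: "0 0 -20 0 0 0; 0 0 -50 0 0 0; 0 0 -80 0 0 0; 0 0 -80 0 0 0"

```text
time: 4.8
position: [0.4942, -0.0326, 0.1504]
tool_rot: [0.078, 0.997, -0.001, 0.006]
ft_force: [0.2, -1.1, 0.5]
grip_width: 0.0014
grip_force: 0.0
```

Run:
```python
from h import *
c=shot('side','s2.png'); t=shot('top','t2.png')
im=np.hstack([cv2.resize(cv2.cvtColor(i[150:270,a:a+133],cv2.COLOR_RGB2BGR),None,fx=3,fy=3) for i,a in((c['img'],290),(t['img'],250))])
cv2.imwrite('pics/m2.png',im); print(go([.48,.16,.143],81),go([.48,.16,.032],81))
```

```text
(array([ 41.9, 187.9,   3.8]), array([ 0.  ,  0.32, -0.02])) (array([ 42.5, 187.8, 114.8]), array([ 0.  ,  0.32, -0.02]))
```

View pics/m2.png

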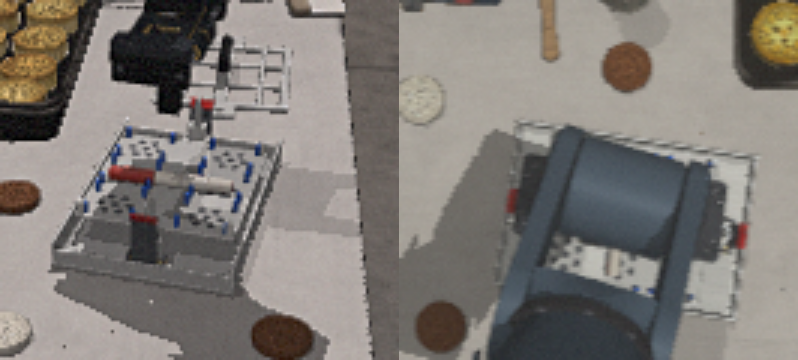

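The fingers hadn't finished closing when I lifted; the marker still lies where it was. I'll retry with a longer close.

Request:
move_arm:
  series: "-3 0 0 0 0.3 0; -3 0 0 0 0.3 0; -3 0 5 0 0.3 0; -3 0 15 0 0.3 0; -3 0 30 0 0.3 0; -3 0 45 0 0.3 0; -3 0 60 0 0.3 0; -3 0 60 0 0.3 0"
  jaw: 0.5

```text
time: 5.57
position: [0.4917, -0.0318, 0.0821]
tool_rot: [0.079, 0.997, 0.001, -0.005]
ft_force: [-0.2, -0.3, 0.0]
grip_width: 0.0416
grip_force: 0.0
```

Request:
move_arm:
  series: "0 0 10 0 0 0; 0 0 20 0 0 0; 0 0 26.5 0 0 0; 0 0 26.5 0 0 0"

```text
time: 5.9
position: [0.4941, -0.0324, 0.0586]
tool_rot: [0.079, 0.997, 0.0, -0.002]
ft_force: [-2.1, -0.1, 11.8]
grip_width: 0.043
grip_force: 6.1
```

Request:
move_arm:
  series: "0 0 0 0 0 0; 0 0 0 0 0 0; 0 0 0 0 0 0; 0 0 0 0 0 0; 0 0 0 0 0 0; 0 0 0 0 0 0; 0 0 0 0 0 0; 0 0 0 0 0 0"
  jaw: 0

```text
time: 6.57
position: [0.4953, -0.0328, 0.0603]
tool_rot: [0.079, 0.997, -0.0, 0.0]
ft_force: [-1.4, 0.3, 11.1]
grip_width: 0.0154
grip_force: 18.6
```

Request:
move_arm:
  series: "0 0 -20 0 0 0; 0 0 -45 0 0 0; 0 0 -70 0 0 0; 0 0 -85 0 0 0; 0 0 -88 0 0 0; 0 0 -88 0 0 0; 0 0 -88 0 0 0; 0 0 -88 0 0 0"

```text
time: 7.23
position: [0.4935, -0.0323, 0.1458]
tool_rot: [0.079, 0.997, 0.001, -0.003]
ft_force: [-0.5, 0.3, -0.3]
grip_width: 0.0153
grip_force: 15.0
```

Run:
```python
from h import *
print(pose()[0],go([.48,.16,.14],81),go([.48,.16,.031],81))
```

```text
[ 0.49347118 -0.03229634  0.14578685] (array([ 43.5, 187.8,   6.2]), array([ 0.05, -0.35, -0.04])) (array([ 42.8, 187.7, 115.2]), array([ 0.05, -0.35, -0.04]))
```

Request:
move_arm:
  series: "8 30 0 0 0 0; 16 65 0 0 0 0; 24 100 0 0 0 0; 33 135 0 0 0 0; 40 165 5 0 0 0; 43 183 15 0 0 0; 43 188 40 0 0 0; 43 188 65 0 0 0"

```text
time: 7.9
position: [0.4812, 0.162, 0.0811]
tool_rot: [0.077, 0.997, 0.001, -0.001]
ft_force: [-0.1, 0.8, -0.8]
grip_width: 0.0152
grip_force: 15.0
```

Request:
move_arm:
  series: "0 0 20 0 0 0; 0 0 38 0 0 0; 0 0 50 0 0 0; 0 0 54 0 0 0; 0 0 54 0 0 0; 0 0 54 0 0 0"

```text
time: 8.4
position: [0.4806, 0.16, 0.0278]
tool_rot: [0.079, 0.997, 0.0, -0.002]
ft_force: [0.4, -0.0, -0.1]
grip_width: 0.0154
grip_force: 15.0
```

Request:
move_arm:
  series: "0 0 0 0 0 0; 0 0 0 0 0 0; 0 0 0 0 0 0; 0 0 0 0 0 0; 0 0 -5 0 0 0; 0 0 -25 0 0 0; 0 0 -60 0 0 0; 0 0 -100 0 0 0"
  jaw: 0.55

```text
time: 9.07
position: [0.4798, 0.1597, 0.1283]
tool_rot: [0.079, 0.997, 0.0, -0.004]
ft_force: [1.0, 0.3, 0.3]
grip_width: 0.0472
grip_force: 0.0
```

Run:
```python
from h import *
print(pose()[0],go([.50,.25,.36],-9.55))
```

```text
[0.47975692 0.15970105 0.12829795] (array([  -3.9,   92.2, -231.8]), array([-0.39, -0.34, 90.5 ]))
```

Request:
move_arm:
  series: "0 10 -30 0 0 7; 0 20 -65 0 0 14; 0 35 -100 0 0 21; -2 50 -135 0 0 28; -3 65 -170 0 0 35; -4 80 -200 0 0 42; -4 92 -225 0 0 49; -4 92 -232 0 0 56"
  jaw: 0.9

```text
time: 9.73
position: [0.5022, 0.2524, 0.3661]
tool_rot: [0.539, 0.842, 0.004, 0.001]
ft_force: [0.3, 0.4, -0.1]
grip_width: 0.0779
grip_force: 0.0
```

Request:
move_arm:
  series: "0 0 0 0 0 7; 0 0 0 0 0 14; 0 0 0 0 0 21; 0 0 0 0 0 28; 0 0 0 0 0 34.5; 0 0 0 0 0 34.5; 0 0 0 0 0 34.5"

```text
time: 10.32
position: [0.5, 0.2498, 0.3606]
tool_rot: [0.762, 0.647, -0.001, -0.002]
ft_force: [-0.9, -0.5, 0.5]
grip_width: 0.0784
grip_force: 0.0
```

```bash
cat >> h.py <<'E'
def plates(c,z=.0105,lo=60):
    "white discs: bright, unsaturated, size and roundness as a 56 mm disc"
    hsv=cv2.cvtColor(c['img'],cv2.COLOR_RGB2HSV)
    out=[]
    g=cv2.medianBlur(cv2.cvtColor(c['img'],cv2.COLOR_RGB2GRAY),3)
    e=cv2.HoughCircles(g,cv2.HOUGH_GRADIENT_ALT,1.5,25,param1=150,param2=.6,minRadius=8,maxRadius=45)
    for u,v,r in (e[0] if e is not None else []):
        p=unproj(c,(u,v),z); q=unproj(c,(u+r,v),z); R=np.linalg.norm(p-q)*1e3
        mask=np.zeros(g.shape,np.uint8);cv2.circle(mask,(int(u),int(v)),int(r*.8),255,-1)
        print('circle',np.round([u,v,r]),np.round(p[:2],4),'r mm',round(R,1),'rgb',np.round(cv2.mean(c['img'],mask)[:3]))
        out.append(p)
    return out
E
python3 - <<'E'
from h import *
p,R=pose();print(p,yawdeg(R))
c=shot('wrist','w3.png'); plates(c)
show(c,robot.tip_of(c,'plate_1_mid'),'pl')
E
```

```text
[0.50004903 0.24978661 0.36059372] -9.367249553012988
circle [398.  42.  22.] [0.6491 0.4122] r mm 33.4 rgb [139.  96.  69.]
circle [334. 152.  16.] [0.5294 0.2631] r mm 27.6 rgb [233. 228. 214.]
circle [398. 183.  16.] [0.6296 0.1913] r mm 28.1 rgb [233. 228. 214.]
circle [333.  84.  18.] [0.5428 0.3689] r mm 28.8 rgb [161. 155. 140.]
circle [278. 160.  18.] [0.4311 0.2638] r mm 30.0 rgb [231. 227. 212.]
circle [394. 111.  17.] [0.6354 0.312 ] r mm 28.2 rgb [186. 180. 165.]
circle [318.  15.  19.] [0.535 0.468] r mm 29.0 rgb [139.  95.  67.]
circle [268.  90.  17.] [0.4397 0.377 ] r mm 27.5 rgb [162. 156. 141.]
circle [258. 216.  15.] [0.376  0.1711] r mm 27.7 rgb [133.  94.  70.]
circle [488.  24.  18.] [0.7848 0.4143] r mm 27.4 rgb [ 86.  97. 109.]
pl 0.56 [0.4379 0.3786 0.0057] [268  89]
```

View pics/w3.png

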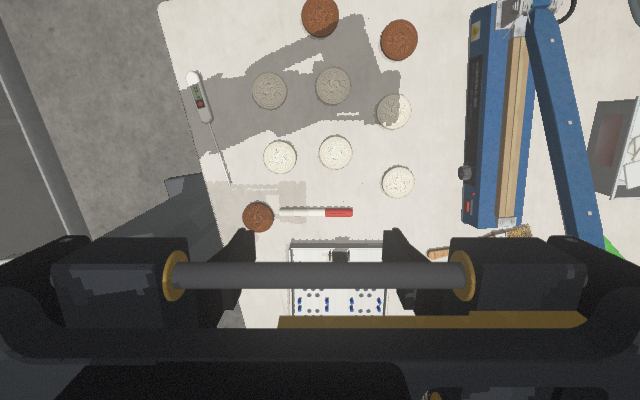

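White plates are A (398,183), B (334,152), C (279,157), D (394,111), E (333,86) and F (268,90). The four brown discs I rule out by colour, and the marker lies on the bench at (318,212). I'll refine the centres with a rim fit and check them in one crop.

```bash
cat >> h.py <<'E'
TH=np.linspace(0,2*np.pi,72,endpoint=False)
def projs(c,P):
    q=(c['mtx']@(c['world_to_cam'][:3,:3]@P.T+c['world_to_cam'][:3,3:])).T; return (q[:,:2]/q[:,2:]).astype(np.float32)
def rim(c,xy,z=.011,span=6,r=.028):
    "centre whose projected rim (just inside against just outside) shows the strongest edge"
    g=cv2.GaussianBlur(cv2.cvtColor(c['img'],cv2.COLOR_RGB2LAB)[:,:,0].astype(np.float32),(0,0),.7)
    G=cv2.magnitude(cv2.Sobel(g,cv2.CV_32F,1,0),cv2.Sobel(g,cv2.CV_32F,0,1)); G=np.minimum(G,120)
    s=np.arange(-span,span+.1,.5)/1000; best=[]
    S=np.zeros((len(s),len(s)))
    for i,a in enumerate(s):
        for j,b in enumerate(s):
            v=0
            for zz in (z,z-.011):
                P=np.stack([xy[0]+a+r*np.cos(TH),xy[1]+b+r*np.sin(TH),0*TH+zz],1)
                u=projs(c,P); v=v+cv2.remap(G,u[:,0].reshape(-1,1),u[:,1].reshape(-1,1),cv2.INTER_LINEAR).ravel()
            S[i,j]=v.mean()
    w=np.clip(S-(S.max()-.12*(S.max()-S.min())),0,None); w/=w.sum()
    return np.array([xy[0]+(w.sum(1)*s).sum(),xy[1]+(w.sum(0)*s).sum()]),S.max(),np.median(S)
E
python3 - <<'E'
from h import *
c=shot('wrist')
L=dict(A=(398,183),B=(334,152.5),C=(279,156.5),D=(394,111),E=(333,86),F=(268.5,91))
im=cv2.cvtColor(c['img'],cv2.COLOR_RGB2BGR); big=cv2.resize(im[60:210,240:440],None,fx=4,fy=4,interpolation=cv2.INTER_CUBIC)
for k,uv in L.items():
    p=unproj(c,uv,.011)[:2]; q,a,b=rim(c,p); print(k,np.round(p,4),np.round(q,4),a.round(),b.round())
    u=projs(c,np.stack([q[0]+.028*np.cos(TH),q[1]+.028*np.sin(TH),0*TH+.011],1))
    cv2.polylines(big,[np.int32((u-[240,60]+.5)*4)],True,(0,0,255),1)
cv2.imwrite('pics/c4.png',big)
E
```

```text
A [0.6305 0.1912] [0.6301 0.1935] 152.0 118.0
B [0.5285 0.2617] [0.5303 0.2625] 155.0 103.0
C [0.4353 0.2703] [0.4359 0.2697] 149.0 107.0
D [0.6347 0.3121] [0.6344 0.3097] 126.0 92.0
E [0.5426 0.366 ] [0.5429 0.3672] 108.0 62.0
F [0.4398 0.3755] [0.439  0.3744] 99.0 58.0
```

View pics/c4.png

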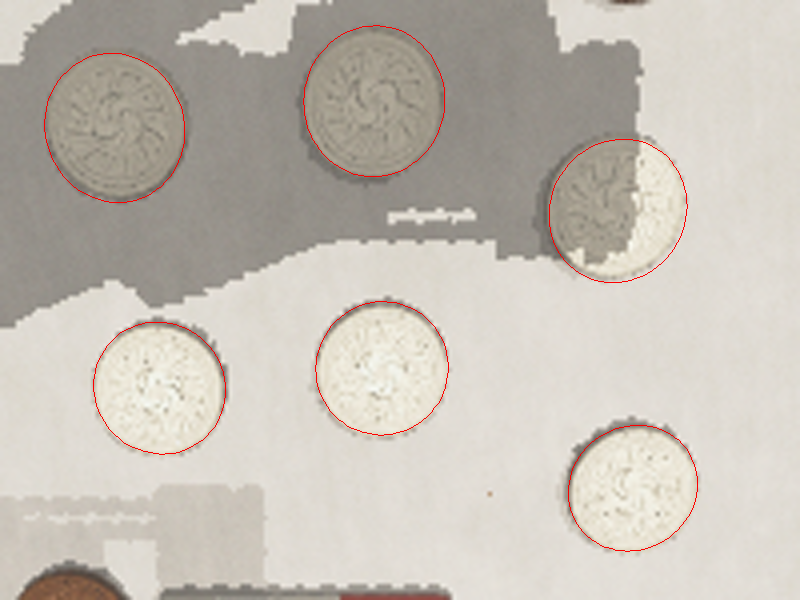

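All six fits sit on the white, patterned discs to about 1 mm. A and D lie close to the sealer, so I'll grasp those turned by 90°. B comes first.

```bash
cat >> h.py <<'E'
PL=dict(A=(.630,.1925),B=(.530,.2617),C=(.4357,.2690),D=(.6344,.3095),E=(.5429,.367),F=(.439,.3744))
CAS=(.4898,-.0412,-.1666)
a=np.radians(-9.55); _y=np.array([np.cos(a),np.sin(a),0]);_z=np.array([0,0,-1.]);_R=np.stack([np.cross(_y,_z),_y,_z],1)
def td(a,b): return np.round(_R.T@(np.array(b)-np.array(a))*1000,1)
E
python3 - <<'E'
from h import *
print(go([*PL['B'],.10],-9.55),go([*PL['B'],.025],-9.55),pose()[0])
pk=pockets(CAS)
o=[('B',1),('E',0),('C',4),('F',3),('A',2),('D',5)]
for n,(k,i) in enumerate(o):
    print(k,i,'pick->place',td([*PL[k],.025],[*pk[i],.066]), 'place->next', td([*pk[i],.066],[*PL[o[n+1][0]],.025]) if n<5 else '')
E
```

```text
(array([ 16.4,  28.3, 260.3]), array([-0.21, -0.03,  0.12])) (array([ 16.4,  28.6, 335.3]), array([-0.21, -0.03,  0.12])) [0.50031403 0.24986612 0.36039861]
B 1 pick->place [-305.4   58.6  -41. ] place->next [411.3 -63.4  41. ]
E 0 pick->place [-351.3   63.4  -41. ] place->next [ 236.9 -152.8   41. ]
C 4 pick->place [-296.9   56.8  -41. ] place->next [401.4 -71.   41. ]
F 3 pick->place [-341.4   71.   -41. ] place->next [193.7 147.5  41. ]
A 2 pick->place [-313.7  -51.5  -41. ] place->next [429.8  36.4  41. ]
D 5 pick->place [-429.8 -132.4  -41. ] place->next
```

Request:
move_arm:
  series: "5 9 40 -0.2 0 0.1; 10 18 80 -0.2 0 0.1; 16.4 28.4 120 -0.2 0 0.1; 16.4 28.4 160 -0.2 0 0.1; 16.4 28.4 200 -0.2 0 0.1; 16.4 28.4 235 -0.2 0 0.1; 16.4 28.4 260 -0.2 0 0.1; 16.4 28.4 275 -0.2 0 0.1"
  jaw: 0.85
  newtons: 30

```text
time: 11.13
position: [0.5283, 0.261, 0.0816]
tool_rot: [0.764, 0.646, -0.003, -0.001]
ft_force: [-0.4, 0.5, 0.3]
grip_width: 0.0738
grip_force: 0.0
```

Request:
move_arm:
  series: "0 0 18 0 0 0; 0 0 36 0 0 0; 0 0 50 0 0 0; 0 0 58 0 0 0; 0 0 60 0 0 0; 0 0 60 0 0 0; 0 0 60 0 0 0"

```text
time: 11.72
position: [0.5308, 0.2619, 0.0258]
tool_rot: [0.764, 0.645, 0.001, 0.0]
ft_force: [0.2, 0.9, 0.4]
grip_width: 0.0742
grip_force: 0.0
```

Request:
move_arm:
  series: "0 0 0 0 0 0; 0 0 0 0 0 0; 0 0 0 0 0 0; 0 0 0 0 0 0; 0 0 0 0 0 0; 0 0 0 0 0 0; 0 0 0 0 0 0"
  jaw: 0.3

```text
time: 12.3
position: [0.5306, 0.2618, 0.0258]
tool_rot: [0.764, 0.645, 0.001, -0.0]
ft_force: [-0.3, -0.4, 5.5]
grip_width: 0.0553
grip_force: 30.0
```

Request:
move_arm:
  series: "0 0 -30 0 0 0; 0 0 -65 0 0 0; -15 3 -100 0 0 0; -50 10 -115 0 0 0; -88 17 -115 0 0 0; -126 24 -115 0 0 0; -164 31 -115 0 0 0; -202 39 -115 0 0 0"

```text
time: 12.97
position: [0.5343, 0.0545, 0.1401]
tool_rot: [0.764, 0.645, 0.0, -0.0]
ft_force: [1.2, -0.1, -0.1]
grip_width: 0.0552
grip_force: 30.0
```

Request:
move_arm:
  series: "-38 7 0 0 0 0; -70 13.5 0 0 0 0; -92 17.5 0 0 0 0; -102 19.5 5 0 0 0; -103.4 19.6 20 0 0 0; -103.4 19.6 35 0 0 0; -103.4 19.6 45 0 0 0; -103.4 19.6 45 0 0 0"

```text
time: 13.63
position: [0.5351, -0.0481, 0.0926]
tool_rot: [0.764, 0.645, -0.001, -0.003]
ft_force: [0.2, -0.6, -0.9]
grip_width: 0.0551
grip_force: 30.0
```

Run:
```python
from h import *
o=robot.get_obs();print(o['position'],o['grip_width'],o['grip_force'],o['ft_force']); pk=pockets(CAS)
print(go([*pk[1],.066],-9.55))
c=shot('side')
cv2.imwrite('pics/s5.png',cv2.resize(cv2.cvtColor(c['img'][170:270,270:410],cv2.COLOR_RGB2BGR),None,fx=5,fy=5))
```

```text
[ 0.53508425 -0.04807011  0.0926419 ] 0.05509306952603947 30.00012516975403 [ 0.21735585 -0.58930511 -0.85729078]
(array([-0.8,  2.4, 26.6]), array([-0.32, -0.08, -0.06]))
```

View pics/s5.png

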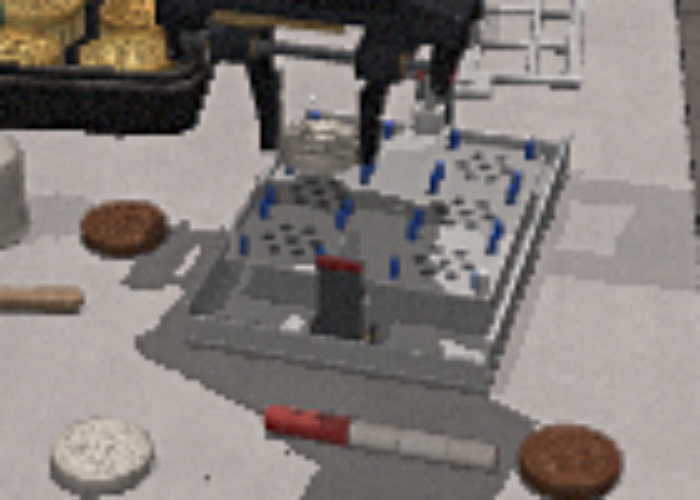

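The plate is held level over the middle +x pocket, and the marker lies on the bench. I'll settle and lower it.

Request:
move_arm:
  series: "0 0.5 6 0 0 0; 0 0.5 12 0 0 0; 0 0.5 12 0 0 0; 0 0.5 12 0 0 0; 0 0.5 12 0 0 0"

```text
time: 14.1
position: [0.5376, -0.0492, 0.0833]
tool_rot: [0.764, 0.645, 0.0, 0.0]
ft_force: [0.4, 0.2, -0.7]
grip_width: 0.0551
grip_force: 30.0
```

Run:
```python
from h import *
o=robot.get_obs();print(o['position']); pk=pockets(CAS)
print(go([*pk[1],.066],-9.55))
```

```text
[ 0.53760962 -0.04920265  0.0832657 ]
(array([-0. , -0.5, 17.3]), array([ 0.02, -0.03, -0.07]))
```

Request:
move_arm:
  series: "0 -0.5 7 0 0 0; 0 -0.5 13 0 0 0; 0 -0.5 17.5 0 0 0; 0 -0.5 17.5 0 0 0; 0 -0.5 17.5 0 0 0"

```text
time: 14.52
position: [0.5368, -0.0492, 0.0651]
tool_rot: [0.764, 0.645, 0.0, -0.0]
ft_force: [-0.1, -0.4, -0.6]
grip_width: 0.0557
grip_force: 30.0
```

Request:
move_arm:
  series: "0 0 0 0 0 0; 0 0 0 0 0 0; 0 0 0 0 0 0; 0 0 0 0 0 0; 0 0 -15 0 0 0; 0 0 -40 0 0 0; 0 0 -75 0 0 0; 0 0 -75 0 0 0"
  jaw: 0.85

```text
time: 15.18
position: [0.5404, -0.0501, 0.1456]
tool_rot: [0.764, 0.645, 0.003, 0.004]
ft_force: [0.1, -0.9, 0.1]
grip_width: 0.074
grip_force: 0.0
```

Run:
```python
from h import *
o=robot.get_obs();print(o['position'],o['ft_force'])
c=shot('side')
cv2.imwrite('pics/s6.png',cv2.resize(cv2.cvtColor(c['img'][170:270,270:410],cv2.COLOR_RGB2BGR),None,fx=5,fy=5))
show(c,robot.tip_of(c,'plate_1_mid'),'pl')
```

```text
[ 0.54040437 -0.0501233   0.14561712] [ 0.11900162 -0.85181071  0.08308683]
pl 0.66 [0.4442 0.3769 0.0037] [352 317]
pl 0.66 [0.6337 0.3122 0.0047] [279 291]
pl 0.32 [ 0.431  -0.0943  0.0387] [367 203]
```

View pics/s6.png

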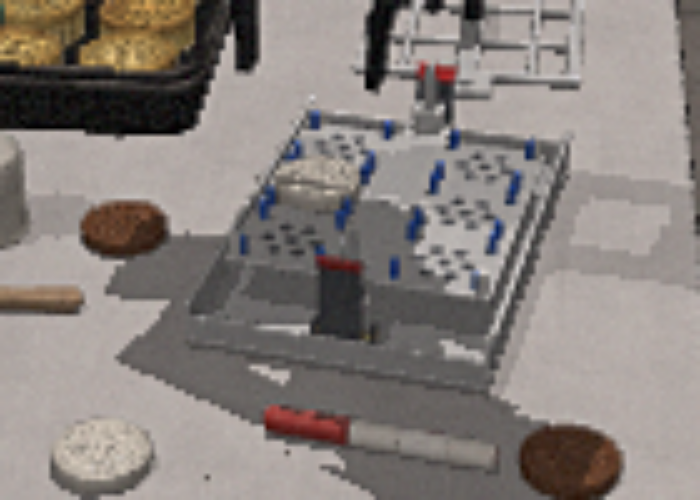

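Plate B sits in the middle +x pocket between its studs. Plate E is next.

Request:
move_arm:
  series: "30 -5 0 0 0 0; 70 -11 0 0 0 0; 110 -17 0 0 0 0; 150 -23 0 0 0 0; 190 -29 0 0 0 0; 230 -35 0 0 0 0; 270 -42 0 0 0 0; 310 -48 0 0 0 0"

```text
time: 15.95
position: [0.5399, 0.2661, 0.139]
tool_rot: [0.764, 0.645, -0.001, -0.001]
ft_force: [0.5, 0.4, -0.5]
grip_width: 0.0741
grip_force: 0.0
```

Request:
move_arm:
  series: "40 -6 0 0 0 0; 75 -11 0 0 0 0; 97 -15 10 0 0 0; 101.3 -15.4 35 0 0 0; 101.3 -15.4 65 0 0 0; 101.3 -15.4 90 0 0 0; 101.3 -15.4 95 0 0 0; 101.3 -15.4 95 0 0 0"

```text
time: 16.62
position: [0.5407, 0.3657, 0.0422]
tool_rot: [0.764, 0.645, -0.004, -0.001]
ft_force: [0.1, -0.0, 0.5]
grip_width: 0.0739
grip_force: 0.0
```

Request:
move_arm:
  series: "0 0 7 0 0 0; 0 0 14 0 0 0; 0 0 21 0 0 0; 0 0 21 0 0 0; 0 0 21 0 0 0"

```text
time: 17.03
position: [0.5433, 0.3668, 0.0249]
tool_rot: [0.764, 0.645, 0.0, -0.0]
ft_force: [0.5, 0.3, 0.1]
grip_width: 0.0736
grip_force: 0.0
```

Request:
move_arm:
  series: "0 0 0 0 0 0; 0 0 0 0 0 0; 0 0 0 0 0 0; 0 0 0 0 0 0; 0 0 0 0 0 0; 0 0 0 0 0 0; 0 0 0 0 0 0"
  jaw: 0.3

```text
time: 17.62
position: [0.5434, 0.3671, 0.0252]
tool_rot: [0.764, 0.645, 0.0, -0.0]
ft_force: [-0.6, -0.0, 2.9]
grip_width: 0.0552
grip_force: 30.0
```

Request:
move_arm:
  series: "0 0 -30 0 0 0; 0 0 -65 0 0 0; -15 3 -100 0 0 0; -50 9 -115 0 0 0; -88 16 -115 0 0 0; -126 23 -115 0 0 0; -164 30 -115 0 0 0; -202 37 -115 0 0 0"

```text
time: 18.28
position: [0.5456, 0.16, 0.1398]
tool_rot: [0.764, 0.646, 0.0, -0.0]
ft_force: [0.9, 0.1, 0.4]
grip_width: 0.0553
grip_force: 30.0
```

Request:
move_arm:
  series: "-38 7 0 0 0 0; -76 14 0 0 0 0; -112 20 0 0 0 0; -135 24.5 5 0 0 0; -149.3 26.4 20 0 0 0; -149.3 26.4 40 0 0 0; -149.3 26.4 55 0 0 0; -149.3 26.4 55 0 0 0"

```text
time: 18.95
position: [0.5449, 0.0096, 0.0819]
tool_rot: [0.764, 0.645, -0.002, -0.002]
ft_force: [-0.9, -0.1, -0.8]
grip_width: 0.0555
grip_force: 30.0
```

Request:
move_arm:
  series: "0 0 0 0 0 0; 0 0 0 0 0 0"

```text
time: 19.12
position: [0.5474, 0.0101, 0.085]
tool_rot: [0.764, 0.645, 0.0, 0.0]
ft_force: [0.4, 0.2, -0.1]
grip_width: 0.0552
grip_force: 30.0
```

Request:
move_arm:
  series: "0 0 7 0 0 0; 0 0 13 0 0 0; 0 0 19 0 0 0; 0 0 19 0 0 0; 0 0 19 0 0 0"

```text
time: 19.53
position: [0.5466, 0.0101, 0.0651]
tool_rot: [0.764, 0.645, -0.0, -0.001]
ft_force: [0.6, 0.5, -0.3]
grip_width: 0.0557
grip_force: 30.0
```

Request:
move_arm:
  series: "0 0 0 0 0 0; 0 0 0 0 0 0; 0 0 0 0 0 0; 0 0 0 0 0 0; 0 0 -15 0 0 0; 0 0 -40 0 0 0; 0 0 -75 0 0 0; 0 0 -75 0 0 0"
  jaw: 0.85

```text
time: 20.2
position: [0.5507, 0.0094, 0.1459]
tool_rot: [0.764, 0.645, 0.004, 0.004]
ft_force: [1.0, 0.0, 1.1]
grip_width: 0.0736
grip_force: 0.0
```

Request:
move_arm:
  series: "25 -16 0 0 0 0; 55 -36 0 0 0 0; 88 -57 0 0 0 0; 121 -78 0 0 0 0; 154 -99 0 0 0 0; 187 -120 0 0 0 0; 215 -139 0 0 0 0; 236.9 -152.8 5 0 0 0"

```text
time: 20.87
position: [0.4347, 0.2714, 0.1363]
tool_rot: [0.763, 0.646, 0.001, -0.0]
ft_force: [-0.7, 0.3, -0.2]
grip_width: 0.0739
grip_force: 0.0
```

Request:
move_arm:
  series: "0 0 25 0 0 0; 0 0 55 0 0 0; 0 0 80 0 0 0; 0 0 95 0 0 0; 0 0 105 0 0 0; 0 0 111 0 0 0; 0 0 111 0 0 0; 0 0 111 0 0 0"

```text
time: 21.53
position: [0.4364, 0.2692, 0.025]
tool_rot: [0.764, 0.645, 0.001, -0.0]
ft_force: [0.2, -0.8, -0.0]
grip_width: 0.0742
grip_force: 0.0
```

Request:
move_arm:
  series: "0 0 0 0 0 0; 0 0 0 0 0 0; 0 0 0 0 0 0; 0 0 0 0 0 0; 0 0 0 0 0 0; 0 0 0 0 0 0; 0 0 0 0 0 0"
  jaw: 0.3

```text
time: 22.12
position: [0.4362, 0.2692, 0.0254]
tool_rot: [0.764, 0.645, 0.001, -0.0]
ft_force: [-0.1, -0.6, 7.0]
grip_width: 0.0553
grip_force: 30.0
```

Request:
move_arm:
  series: "0 0 -30 0 0 0; 0 0 -65 0 0 0; -15 3 -100 0 0 0; -50 9.5 -115 0 0 0; -88 17 -115 0 0 0; -126 24 -115 0 0 0; -164 31.5 -115 0 0 0; -202 38.5 -115 0 0 0"

```text
time: 22.78
position: [0.44, 0.0619, 0.1399]
tool_rot: [0.764, 0.646, 0.0, 0.0]
ft_force: [0.2, -0.2, 0.0]
grip_width: 0.0551
grip_force: 30.0
```

Request:
move_arm:
  series: "-38 7 0 0 0 0; -70 13.5 0 0 0 0; -88 17 5 0 0 0; -94.9 18.3 20 0 0 0; -94.9 18.3 40 0 0 0; -94.9 18.3 55 0 0 0; -94.9 18.3 55 0 0 0; -94.9 18.3 55 0 0 0"

```text
time: 23.45
position: [0.4417, -0.033, 0.0841]
tool_rot: [0.764, 0.645, -0.0, -0.001]
ft_force: [1.0, -0.3, -0.8]
grip_width: 0.0551
grip_force: 30.0
```

Request:
move_arm:
  series: "0 0 0 0 0 0; 0 0 0 0 0 0"

```text
time: 23.62
position: [0.4428, -0.0331, 0.0853]
tool_rot: [0.764, 0.645, 0.001, 0.001]
ft_force: [0.4, 0.4, -0.9]
grip_width: 0.0551
grip_force: 30.0
```

Run:
```python
from h import *
print(go([*pockets(CAS)[4],.066],-9.55))
c=shot('top')
for k in 'ADF': print(k,PL[k],rim(c,PL[k],span=10))
```

```text
(array([-0.2, -0.4, 19.3]), array([ 0.09, -0.02, -0.06]))
A (0.63, 0.1925) (array([0.62486709, 0.19338536]), np.float64(108.55882263183594), np.float64(83.11016082763672))
D (0.6344, 0.3095) (array([0.62942509, 0.31129184]), np.float64(116.51262664794922), np.float64(87.36092376708984))
F (0.439, 0.3744) (array([0.44427179, 0.37924187]), np.float64(140.8546600341797), np.float64(111.27366638183594))
```

Request:
move_arm:
  series: "0 0 7 0 0 0; 0 -0.3 13 0 0 0; 0 -0.3 19 0 0 0; 0 -0.3 19 0 0 0; 0 -0.3 19 0 0 0"

```text
time: 24.08
position: [0.4416, -0.0329, 0.065]
tool_rot: [0.764, 0.645, -0.0, -0.001]
ft_force: [-0.1, 0.5, 0.1]
grip_width: 0.0554
grip_force: 30.0
```

Request:
move_arm:
  series: "0 0 0 0 0 0; 0 0 0 0 0 0; 0 0 0 0 0 0; 0 0 0 0 0 0; 0 0 -15 0 0 0; 0 0 -40 0 0 0; 0 0 -75 0 0 0; 0 0 -75 0 0 0"
  jaw: 0.85

```text
time: 24.75
position: [0.4448, -0.0339, 0.1448]
tool_rot: [0.764, 0.645, 0.003, 0.004]
ft_force: [0.5, -0.1, 1.5]
grip_width: 0.0739
grip_force: 0.0
```

Request:
move_arm:
  series: "30 -5 0 0 0 0; 70 -12 0 0 0 0; 110 -19 0 0 0 0; 150 -26 0 0 0 0; 190 -33 0 0 0 0; 230 -40 0 0 0 0; 270 -47 0 0 0 0; 310 -54 0 0 0 0"

```text
time: 25.42
position: [0.4399, 0.2835, 0.1404]
tool_rot: [0.764, 0.645, -0.0, -0.0]
ft_force: [0.6, 0.3, -0.6]
grip_width: 0.0736
grip_force: 0.0
```

Request:
move_arm:
  series: "40 -7 0 0 0 0; 70 -13 0 0 0 0; 88 -16 10 0 0 0; 91.4 -17 35 0 0 0; 91.4 -17 65 0 0 0; 91.4 -17 90 0 0 0; 91.4 -17 95 0 0 0; 91.4 -17 95 0 0 0"

```text
time: 26.08
position: [0.4376, 0.3737, 0.0437]
tool_rot: [0.764, 0.645, -0.002, -0.001]
ft_force: [0.5, -0.1, 0.5]
grip_width: 0.0739
grip_force: 0.0
```

Request:
move_arm:
  series: "0 0 7 0 0 0; 0 0 14 0 0 0; 0 0 21 0 0 0; 0 0 21 0 0 0; 0 0 21 0 0 0"

```text
time: 26.5
position: [0.4392, 0.3745, 0.0249]
tool_rot: [0.764, 0.645, 0.0, -0.0]
ft_force: [-0.4, 0.5, -0.3]
grip_width: 0.0742
grip_force: 0.0
```

Request:
move_arm:
  series: "0 0 0 0 0 0; 0 0 0 0 0 0; 0 0 0 0 0 0; 0 0 0 0 0 0; 0 0 0 0 0 0; 0 0 0 0 0 0; 0 0 0 0 0 0"
  jaw: 0.3

```text
time: 27.08
position: [0.4394, 0.3747, 0.0251]
tool_rot: [0.764, 0.645, 0.0, -0.0]
ft_force: [-0.4, 0.0, 3.0]
grip_width: 0.0551
grip_force: 30.0
```

Request:
move_arm:
  series: "0 0 -30 0 0 0; 0 0 -65 0 0 0; -15 3 -100 0 0 0; -50 10 -115 0 0 0; -88 18 -115 0 0 0; -126 26 -115 0 0 0; -164 34 -115 0 0 0; -202 42 -115 0 0 0"

```text
time: 27.75
position: [0.4464, 0.1669, 0.1399]
tool_rot: [0.764, 0.646, 0.0, -0.0]
ft_force: [1.2, -0.4, -0.7]
grip_width: 0.0558
grip_force: 30.0
```

Request:
move_arm:
  series: "-38 8 0 0 0 0; -75 16 0 0 0 0; -108 23 0 0 0 0; -130 27 5 0 0 0; -139.4 29 20 0 0 0; -139.4 29 40 0 0 0; -139.4 29 55 0 0 0; -139.4 29 55 0 0 0"

```text
time: 28.42
position: [0.4505, 0.0258, 0.0825]
tool_rot: [0.764, 0.645, -0.001, -0.002]
ft_force: [-0.6, 0.5, -0.3]
grip_width: 0.0554
grip_force: 30.0
```

Request:
move_arm:
  series: "0 0 0 0 0 0; 0 0 0 0 0 0; 0 0 0 0 0 0"

```text
time: 28.67
position: [0.4526, 0.0262, 0.0853]
tool_rot: [0.764, 0.645, 0.001, 0.0]
ft_force: [0.2, -0.1, -0.1]
grip_width: 0.0554
grip_force: 30.0
```

Run:
```python
from h import *
print(go([*pockets(CAS)[3],.066],-9.55))
```

```text
(array([-0.3, -0.1, 19.3]), array([ 0.09, -0.03, -0.05]))
```

Request:
move_arm:
  series: "0 0 7 0 0 0; 0 0 13 0 0 0; -0.2 0 19 0 0 0; -0.2 0 19 0 0 0; -0.2 0 19 0 0 0"

```text
time: 29.08
position: [0.4516, 0.026, 0.065]
tool_rot: [0.764, 0.645, -0.0, -0.001]
ft_force: [-0.4, 0.3, 0.4]
grip_width: 0.0556
grip_force: 30.0
```

Request:
move_arm:
  series: "0 0 0 0 0 0; 0 0 0 0 0 0; 0 0 0 0 0 0; 0 0 0 0 0 0; 0 0 -15 0 0 0; 0 0 -40 0 0 0; 0 0 -75 0 0 0; 0 0 -75 0 0 0"
  jaw: 0.85

```text
time: 29.75
position: [0.455, 0.0255, 0.145]
tool_rot: [0.764, 0.645, 0.003, 0.004]
ft_force: [1.4, -0.2, 0.4]
grip_width: 0.0741
grip_force: 0.0
```

Request:
move_arm:
  series: "15 11 0 0 0 -7; 40 30 0 0 0 -14; 68 52 0 0 0 -21; 96 73 0 0 0 -28; 124 94 0 0 0 -35; 152 116 0 0 0 -42; 178 135 0 0 0 -49; 193.7 147.5 0 0 0 -56"

```text
time: 30.42
position: [0.632, 0.1947, 0.1404]
tool_rot: [0.368, 0.93, 0.001, 0.001]
ft_force: [1.0, 0.8, -0.1]
grip_width: 0.0741
grip_force: 0.0
```

Request:
move_arm:
  series: "0 0 0 0 0 -7; 0 0 10 0 0 -14; 0 0 25 0 0 -21; 0 0 40 0 0 -28; 0 0 50 0 0 -34; 0 0 50 0 0 -34; 0 0 50 0 0 -34; 0 0 50 0 0 -34"

```text
time: 31.08
position: [0.6301, 0.1922, 0.0909]
tool_rot: [0.085, 0.996, 0.0, 0.0]
ft_force: [0.4, 0.1, 0.4]
grip_width: 0.0739
grip_force: 0.0
```

Run:
```python
from h import *
print(pose()[0],yawdeg(pose()[1]),go([*PL['A'],.025],80.45))
c=shot('wrist','w7.png'); print(proj(c,[*PL['A'],.011]),proj(c,[*PL['D'],.011]))
```

```text
[0.63013116 0.19215566 0.09094645] 80.22873625093175 (array([ 0.2,  0.3, 65.9]), array([ 0.04,  0.03, -0.22]))
[318.59287585 212.13158044] [465.20083413 193.46216207]
```

View pics/w7.png

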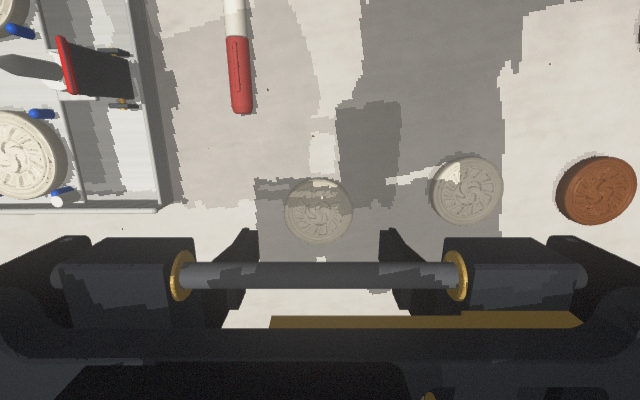

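Plate A is at (319,211) as predicted and D at (467,190). Both are white, not brown. I'll refine both from this nearer view.

Run:
```python
from h import *
c=shot('wrist')
im=cv2.cvtColor(c['img'],cv2.COLOR_RGB2BGR)[140:260,260:520]; big=cv2.resize(im,None,fx=3,fy=3)
for k in 'AD':
    q,a,b=rim(c,PL[k],span=7); print(k,PL[k],q,a,b,go([*q,.025],80.45))
    u=projs(c,np.stack([q[0]+.028*np.cos(TH),q[1]+.028*np.sin(TH),0*TH+.011],1))
    cv2.polylines(big,[np.int32((u-[260,140]+.5)*3)],True,(0,0,255),1)
cv2.imwrite('pics/c8.png',big)
```

```text
A (0.63, 0.1925) [0.63111938 0.19301643] 79.34970092773438 53.48988723754883 (array([-0.4,  0.8, 66.6]), array([ 0.06,  0.09, -0.17]))
D (0.6344, 0.3095) [0.63403432 0.31198515] 110.82437133789062 62.42080307006836 (array([ 16.8, 118.6,  66.7]), array([ 0.06,  0.09, -0.17]))
```

View pics/c8.png

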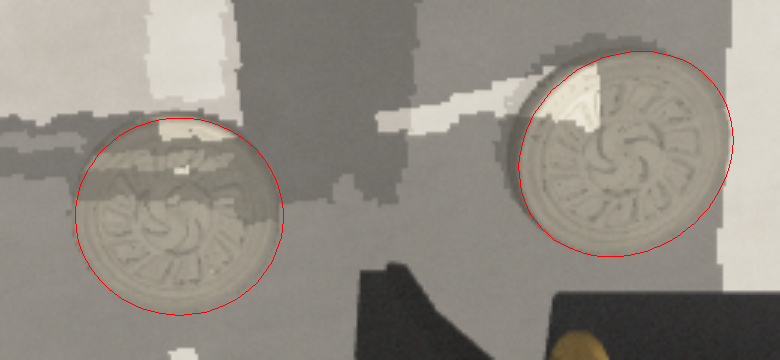

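Request:
move_arm:
  series: "-0.3 0.6 20 0 0 0; -0.3 0.6 40 0 0 0; -0.3 0.6 55 0 0 0; -0.3 0.6 63 0 0 0; -0.3 0.6 66 0 0 0; -0.3 0.6 66 0 0 0; -0.3 0.6 66 0 0 0"

```text
time: 31.77
position: [0.631, 0.1928, 0.0255]
tool_rot: [0.084, 0.996, 0.0, 0.001]
ft_force: [0.6, 0.9, 0.7]
grip_width: 0.0741
grip_force: 0.0
```

Request:
move_arm:
  series: "0 0 0 0 0 0; 0 0 0 0 0 0; 0 0 0 0 0 0; 0 0 0 0 0 0; 0 0 0 0 0 0; 0 0 0 0 0 0; 0 0 0 0 0 0"
  jaw: 0.3

```text
time: 32.35
position: [0.6306, 0.1928, 0.0253]
tool_rot: [0.084, 0.996, 0.0, 0.0]
ft_force: [0.2, -0.3, 4.8]
grip_width: 0.0554
grip_force: 30.0
```

Run:
```python
from h import *
print(pose()[0],go([*pockets(CAS)[2],.140],-9.55))
```

```text
[0.63059198 0.19275648 0.02530802] (array([  51.5, -314.1, -115. ]), array([ 7.000e-02, -0.000e+00,  8.991e+01]))
```

Request:
move_arm:
  series: "0 0 -35 0 0 0; 0 -5 -75 0 0 7; 5 -30 -110 0 0 14; 11 -66 -115 0 0 21; 17 -104 -115 0 0 28; 23 -142 -115 0 0 35; 29 -180 -115 0 0 42; 35 -218 -115 0 0 49"

```text
time: 33.02
position: [0.5582, -0.0177, 0.1395]
tool_rot: [0.492, 0.871, 0.0, -0.0]
ft_force: [0.9, -0.2, -0.9]
grip_width: 0.0552
grip_force: 30.0
```

Run:
```python
from h import *
print(pose()[0],go([*pockets(CAS)[2],.085],-9.55), robot.get_obs()['grip_width'])
```

```text
[ 0.55823185 -0.01768972  0.13952255] (array([-61.7, -73.4,  54.5]), array([-0.00e+00, -3.00e-02,  4.06e+01])) 0.055218861983762184
```

Request:
move_arm:
  series: "-20 -24 0 0 0 7; -42 -50 0 0 0 14; -58 -69 0 0 0 21; -61.7 -73.4 0 0 0 28; -61.7 -73.4 20 0 0 35; -61.7 -73.4 40 0 0 41; -61.7 -73.4 54 0 0 41; -61.7 -73.4 54 0 0 41"

```text
time: 33.68
position: [0.5266, -0.1067, 0.0828]
tool_rot: [0.764, 0.645, -0.001, -0.003]
ft_force: [0.5, 0.0, 0.7]
grip_width: 0.0553
grip_force: 30.0
```

Request:
move_arm:
  series: "0 0 0 0 0 0; 0 0 0 0 0 0; 0 0 0 0 0 0"

```text
time: 33.93
position: [0.5294, -0.1074, 0.0864]
tool_rot: [0.764, 0.645, 0.001, 0.001]
ft_force: [0.6, 0.6, -0.6]
grip_width: 0.0551
grip_force: 30.0
```

Run:
```python
from h import *
print(pose()[0],go([*pockets(CAS)[2],.066],-9.55), robot.get_obs()['grip_width'])
```

```text
[ 0.52938747 -0.10739484  0.08636829] (array([-1.3, -2. , 20.4]), array([ 0.1 , -0.01, -0.06])) 0.05509252150914013
```

Request:
move_arm:
  series: "-1.2 -1.7 0 0 0 0; -1.2 -1.7 7 0 0 0; -1.2 -1.7 13 0 0 0; -1.2 -1.7 20 0 0 0; -1.2 -1.7 20 0 0 0; -1.2 -1.7 20 0 0 0"

```text
time: 34.43
position: [0.5265, -0.108, 0.0649]
tool_rot: [0.764, 0.645, -0.0, -0.001]
ft_force: [0.1, -0.4, -0.4]
grip_width: 0.0555
grip_force: 30.0
```

Request:
move_arm:
  series: "0 0 0 0 0 0; 0 0 0 0 0 0; 0 0 0 0 0 0; 0 0 0 0 0 0; 0 0 -15 0 0 0; 0 0 -40 0 0 0; 0 0 -75 0 0 0; 0 0 -75 0 0 0"
  jaw: 0.85

```text
time: 35.1
position: [0.5301, -0.1095, 0.1456]
tool_rot: [0.764, 0.645, 0.003, 0.005]
ft_force: [1.3, -0.7, 0.3]
grip_width: 0.074
grip_force: 0.0
```

Request:
move_arm:
  series: "30 2.5 0 0 0 -7; 68 5.5 0 0 0 -14; 106 8.5 0 0 0 -21; 144 12 0 0 0 -28; 182 15 0 0 0 -35; 220 18 0 0 0 -42; 258 21 0 0 0 -49; 296 24.5 0 0 0 -56"

```text
time: 35.77
position: [0.6003, 0.1815, 0.1405]
tool_rot: [0.369, 0.93, 0.0, -0.0]
ft_force: [1.6, 0.4, -0.9]
grip_width: 0.0739
grip_force: 0.0
```

Run:
```python
from h import *
print(pose()[0],go([.634,.3117,.091],80.45))
```

```text
[0.60034581 0.18149738 0.14052   ] (array([ 64.7, 117.9,  49.6]), array([ 1.000e-02, -3.000e-02, -3.373e+01]))
```

Request:
move_arm:
  series: "18 33 0 0 0 -7; 37 67 0 0 0 -14; 55 100 0 0 0 -21; 64.7 117.5 10 0 0 -28; 64.7 117.5 30 0 0 -33.7; 64.7 117.5 50 0 0 -33.7; 64.7 117.5 50 0 0 -33.7; 64.7 117.5 50 0 0 -33.7"

```text
time: 36.43
position: [0.6334, 0.309, 0.0891]
tool_rot: [0.087, 0.996, -0.0, -0.002]
ft_force: [-0.4, 0.4, -0.7]
grip_width: 0.0737
grip_force: 0.0
```

Run:
```python
from h import *
c=shot('wrist'); c=shot('wrist')
q,a,b=rim(c,(.634,.3117),span=6); print(q,a,b,pose()[0],go([*q,.025],80.45),go([.634,.3117,.025],80.45))
```

```text
[0.63591041 0.31174324] 73.16087341308594 49.42060089111328 [0.63542723 0.30910416 0.09160564] (array([ 0.1,  2.6, 66.6]), array([ 0.07,  0.07, -0.43])) (array([ 1.9,  2.2, 66.6]), array([ 0.07,  0.07, -0.43]))
```

Request:
move_arm:
  series: "1 2.4 20 0 0 -0.4; 1 2.4 40 0 0 -0.4; 1 2.4 55 0 0 -0.4; 1 2.4 63 0 0 -0.4; 1 2.4 66 0 0 -0.4; 1 2.4 66 0 0 -0.4; 1 2.4 66 0 0 -0.4"

```text
time: 37.12
position: [0.6349, 0.3119, 0.0256]
tool_rot: [0.083, 0.997, 0.001, 0.001]
ft_force: [0.7, 0.5, -0.0]
grip_width: 0.0737
grip_force: 0.0
```

Request:
move_arm:
  series: "0 0 0 0 0 0; 0 0 0 0 0 0; 0 0 0 0 0 0; 0 0 0 0 0 0; 0 0 0 0 0 0; 0 0 0 0 0 0; 0 0 0 0 0 0"
  jaw: 0.3

```text
time: 37.7
position: [0.6345, 0.312, 0.0254]
tool_rot: [0.083, 0.997, 0.0, 0.0]
ft_force: [0.0, 0.2, 3.2]
grip_width: 0.0553
grip_force: 30.0
```

Run:
```python
from h import *
print(pose()[0],go([*pockets(CAS)[5],.140],-9.55))
```

```text
[0.63453738 0.31197678 0.02537308] (array([ 132.2, -432.1, -115.1]), array([ 8.000e-02, -1.000e-02,  9.002e+01]))
```

Request:
move_arm:
  series: "0 0 -35 0 0 0; 0 -5 -75 0 0 7; 10 -32 -110 0 0 14; 21 -68 -115 0 0 21; 32 -105 -115 0 0 28; 43 -142 -115 0 0 35; 54 -178 -115 0 0 42; 65 -214 -115 0 0 49"

```text
time: 38.37
position: [0.5334, 0.1102, 0.1397]
tool_rot: [0.491, 0.871, 0.0, -0.0]
ft_force: [1.4, -0.7, -0.9]
grip_width: 0.0555
grip_force: 30.0
```

Run:
```python
from h import *
print(pose()[0],go([*pockets(CAS)[5],.14],-9.55), robot.get_obs()['grip_width'])
```

```text
[0.53339864 0.11020048 0.13971492] (array([-121.2, -191.2,   -0.4]), array([ 1.00e-02, -2.00e-02,  4.07e+01])) 0.055452611474974454
```

Request:
move_arm:
  series: "-20 -32 0 0 0 7; -41 -64 0 0 0 14; -62 -97 0 0 0 21; -82 -130 0 0 0 28; -103 -162 0 0 0 35; -116 -184 0 0 0 40.7; -121 -190 10 0 0 40.7; -121 -190 35 0 0 40.7"

```text
time: 39.03
position: [0.4372, -0.0941, 0.1062]
tool_rot: [0.763, 0.646, 0.001, 0.003]
ft_force: [0.4, -0.1, 0.2]
grip_width: 0.0554
grip_force: 30.0
```

Request:
move_arm:
  series: "0 0 20 0 0 0; 0 0 20 0 0 0; 0 0 20 0 0 0; 0 0 20 0 0 0; 0 0 20 0 0 0"

```text
time: 39.45
position: [0.4364, -0.0909, 0.0854]
tool_rot: [0.762, 0.648, 0.001, 0.001]
ft_force: [0.4, 0.1, -0.4]
grip_width: 0.0553
grip_force: 30.0
```

Run:
```python
from h import *
print(pose()[0],go([*pockets(CAS)[5],.066],-9.55), robot.get_obs()['grip_width'])
```

```text
[ 0.43642401 -0.09092077  0.08540459] (array([-2.1, -3.7, 19.4]), array([0.1 , 0.  , 0.35])) 0.05526350281593002
```

Request:
move_arm:
  series: "-2 -3.5 0 0 0 0.3; -2 -3.5 7 0 0 0.3; -2 -3.5 13 0 0 0.3; -2 -3.5 19 0 0 0.3; -2 -3.5 19 0 0 0.3; -2 -3.5 19 0 0 0.3"

```text
time: 39.95
position: [0.4317, -0.0921, 0.0649]
tool_rot: [0.763, 0.646, -0.0, -0.001]
ft_force: [-1.4, 0.3, -1.1]
grip_width: 0.0557
grip_force: 30.0
```

Request:
move_arm:
  series: "0 0 0 0 0 0; 0 0 0 0 0 0; 0 0 0 0 0 0; 0 0 0 0 0 0; 0 0 -15 0 0 0; 0 0 -40 0 0 0; 0 0 -75 0 0 0; 0 0 -110 0 0 0"
  jaw: 0.85

```text
time: 40.62
position: [0.4311, -0.0919, 0.1763]
tool_rot: [0.763, 0.646, -0.0, -0.001]
ft_force: [0.0, 0.2, -0.3]
grip_width: 0.0736
grip_force: 0.0
```

Request:
move_arm:
  series: "-10 10 -35 0 0 0; -25 25 -70 0 0 0; -40 40 -105 0 0 0; -50 50 -140 0 0 0; -55 50 -165 0 0 0; -55 50 -165 0 0 0; -55 50 -165 0 0 0; -55 50 -165 0 0 0"

```text
time: 41.28
position: [0.471, -0.1542, 0.3394]
tool_rot: [0.763, 0.646, -0.0, -0.001]
ft_force: [-0.4, 0.1, -0.0]
grip_width: 0.0744
grip_force: 0.0
```

Run:
```python
from h import *
p,R=pose();print(p,yawdeg(R))
c=shot('wrist','w9.png')
x=studs(c)
for q in pockets(CAS):
    r,a,b=rim(c,q,z=.050,span=6); print(np.round((r-q)*1e3,1),a.round(),b.round())
for n in('pin_left','pin_right','frame_handle','frame_hole_a'): show(c,robot.tip_of(c,n),n)
```

```text
[ 0.47104717 -0.1541755   0.3394316 ] -9.537568453455576
studs 24 24 rms mm 0.2512757991686647 fit [ 0.4899 -0.0408 -0.1656]
[1.  0.5] 131.0 105.0
[ 1.7 -1.1] 119.0 92.0
[ 0.3 -1.2] 139.0 117.0
[1.5 2.9] 164.0 117.0
[-2.7 -0.1] 129.0 103.0
[-4.   2.9] 130.0 108.0
pin_left 0.22 [ 0.4462 -0.2468  0.0064] [313 218]
pin_right 0.88 [ 0.4726 -0.1441  0.0878] [318 166]
pin_right 0.15 [0.5478 0.0089 0.0444] [354  41]
frame_handle 0.59 [ 0.4563 -0.3564  0.0334] [329 281]
frame_handle 0.24 [ 0.4746 -0.1431  0.0863] [319 165]
frame_hole_a 0.69 [ 0.4482 -0.2513  0.0052] [315 220]
frame_hole_a 0.68 [ 0.4519 -0.4585 -0.0037] [334 316]
```

View pics/w9.png

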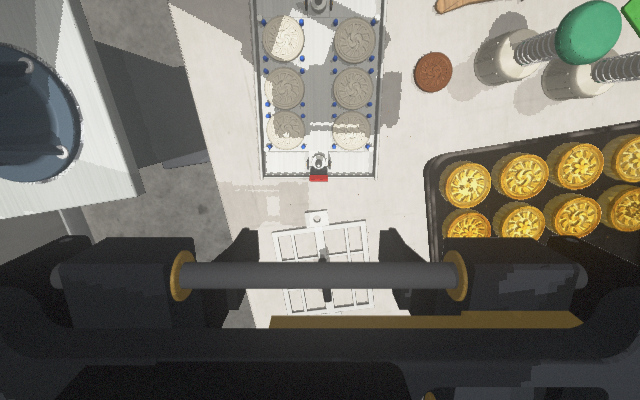

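All six plates lie in their pockets, and the marker is on the bench. The frame was knocked: its front hole is now at (317,217) and its handle has shifted by about 2 cm. I'll look at it from nearer.

Request:
move_arm:
  series: "-30 3 0 0 0 0; -70 7 0 0 0 0; -110 11 0 0 0 0; -150 16 0 0 0 0; -190 20 0 0 0 0; -230 24 0 0 0 0; -260 28 0 0 0 0; -265 28 0 0 0 0"

```text
time: 42.2
position: [0.4551, -0.4266, 0.3388]
tool_rot: [0.765, 0.644, -0.001, 0.0]
ft_force: [-0.9, 0.7, 0.2]
grip_width: 0.0742
grip_force: 0.0
```

Request:
move_arm:
  series: "0 0 0 0 0 0; 0 0 0 0 0 0; 0 0 0 0 0 0"

```text
time: 42.45
position: [0.4559, -0.4192, 0.3398]
tool_rot: [0.763, 0.646, 0.0, -0.001]
ft_force: [0.1, 0.1, -0.4]
grip_width: 0.0737
grip_force: 0.0
```

Run:
```python
from h import *
p,R=pose();print(p,yawdeg(R))
c=shot('wrist'); im=cv2.cvtColor(c['img'],cv2.COLOR_RGB2BGR)
cv2.imwrite('pics/w10.png',cv2.resize(im[0:260,220:480],None,fx=2.3,fy=2.3,interpolation=cv2.INTER_CUBIC))
for n in('frame_handle','frame_hole_a'): show(c,robot.tip_of(c,n),n)
```

```text
[ 0.45593282 -0.4191596   0.33982342] -9.468610593180742
frame_handle 0.55 [ 0.4524 -0.3579  0.0327] [309 127]
frame_hole_a 0.77 [ 4.476e-01 -4.580e-01 -4.000e-04] [317 186]
```

View pics/w10.png

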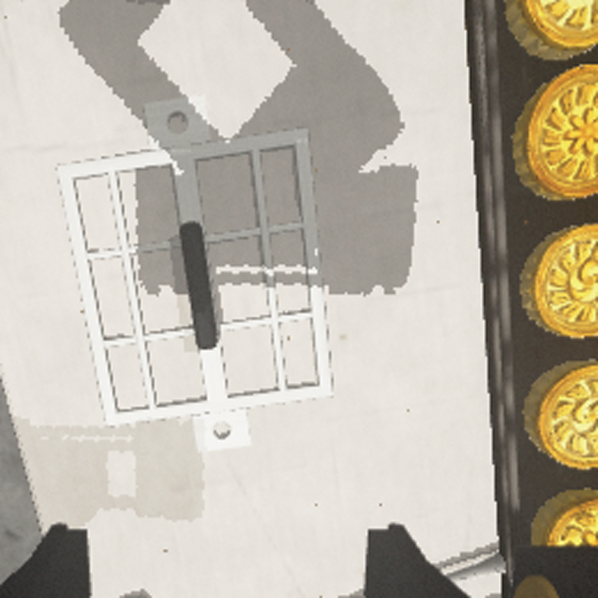

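The frame's holes are at crop (178,122) and (222,431), with the handle between them. I'll compute its pose from those.

Run:
```python
from h import *
c=shot('wrist'); g=cv2.cvtColor(c['img'],cv2.COLOR_RGB2GRAY).astype(np.float32)
H=[]
for u,v in((297.4,53),(316.5,187.4)):
    a,b=int(round(u)),int(round(v)); w=g[b-6:b+7,a-6:a+7]; d=np.clip(np.median(w)-12-w,0,None)
    yy,xx=np.mgrid[b-6:b+7,a-6:a+7]; k=np.hypot(xx-u,yy-v)<5; d=d*k
    cu=[(d*xx).sum()/d.sum(),(d*yy).sum()/d.sum()]; p=unproj(c,cu,.005); p0=unproj(c,(u,v),.005); H.append(p); print(np.round(cu,1),p,p0)
d=H[0]-H[1]; m=(H[0]+H[1])/2
print('dist',np.linalg.norm(d),'mid',m,'frame yaw deg',np.degrees(np.arctan2(-d[0],d[1])))
# handle from black pixels
hsv=cv2.cvtColor(c['img'],cv2.COLOR_RGB2HSV); M=(hsv[:,:,2]<55).astype(np.uint8); M[:85]=0;M[160:]=0;M[:,:285]=0;M[:,330:]=0
ys,xs=np.nonzero(M); 
print(len(xs),xs.mean(),ys.mean(),unproj(c,(xs.mean(),ys.mean()),.044),unproj(c,(xs.mean(),ys.mean()),.037))
print(pose()[0])
```

```text
[297.   50.5] [ 0.45331567 -0.24649563  0.005     ] [ 0.45326499 -0.24988469  0.005     ]
[315.7 187.8] [ 0.44554358 -0.459771    0.005     ] [ 0.44705738 -0.45931343  0.005     ]
dist 0.21341693645387472 mid [ 0.44942962 -0.35313332  0.005     ] frame yaw deg -2.087025457737364
0 nan nan [nan nan nan] [nan nan nan]
[ 0.45628183 -0.41954027  0.34068653]<stdin>:13: RuntimeWarning: Mean of empty slice.
  ret = ret.dtype.type(ret / rcount)
```

Run:
```python
from h import *
c=robot.camera('wrist'); print(unproj(c,(306.3,124.3),.042))
print(pose()[0],go([.4505,-.3550,.080],-1.7),go([.4505,-.3550,.040],-1.7))
```

```text
[ 0.44994734 -0.35371364  0.042     ]
[ 0.45622184 -0.41982578  0.34070519] (array([ 62.9, -16.3, 260.7]), array([ 0.01, -0.02, -7.75])) (array([ 62.9, -16.3, 300.7]), array([ 0.01, -0.02, -7.75]))
```

Request:
move_arm:
  series: "10 -3 30 0 0 -4; 22 -6 65 0 0 -7.7; 35 -9 100 0 0 -7.7; 48 -12 135 0 0 -7.7; 58 -15 170 0 0 -7.7; 63.5 -16.5 205 0 0 -7.7; 63.5 -16.5 235 0 0 -7.7; 63.5 -16.5 255 0 0 -7.7"
  jaw: 0.5
  newtons: 55

```text
time: 43.37
position: [0.4493, -0.3533, 0.0829]
tool_rot: [0.718, 0.696, 0.0, -0.002]
ft_force: [0.7, 0.1, 0.0]
grip_width: 0.0438
grip_force: 0.0
```

Request:
move_arm:
  series: "0 0 0 0 0 0; 0 0 0 0 0 0; 0 0 15 0 0 0; 0 0 30 0 0 0; 0 0 40 0 0 0; 0 0 45 0 0 0; 0 0 45 0 0 0; 0 0 45 0 0 0"

```text
time: 44.03
position: [0.4505, -0.3559, 0.0412]
tool_rot: [0.718, 0.696, 0.0, 0.0]
ft_force: [-0.2, -0.5, 0.1]
grip_width: 0.0435
grip_force: 0.0
```

Request:
move_arm:
  series: "0 0 0 0 0 0; 0 0 0 0 0 0; 0 0 0 0 0 0; 0 0 0 0 0 0; 0 0 0 0 0 0; 0 0 0 0 0 0; 0 0 0 0 0 0; 0 0 0 0 0 0"
  jaw: 0

```text
time: 44.7
position: [0.4493, -0.3552, 0.0406]
tool_rot: [0.718, 0.696, -0.0, -0.001]
ft_force: [-4.0, 0.1, 5.0]
grip_width: 0.0135
grip_force: 55.0
```

Request:
move_arm:
  series: "0 0 -15 0 0 0; 0 0 -40 0 0 0; 0 0 -70 0 0 0; 0 0 -100 0 0 0; 0 0 -120 0 0 0; 0 0 -125 0 0 0; 0 0 -125 0 0 0; 0 0 -125 0 0 0"

```text
time: 45.37
position: [0.4497, -0.3547, 0.1641]
tool_rot: [0.718, 0.696, 0.0, -0.001]
ft_force: [0.3, 0.0, -4.0]
grip_width: 0.0134
grip_force: 55.0
```

Run:
```python
from h import *
o=robot.get_obs(); print(o['position'],o['grip_width'],o['grip_force'],o['ft_force'],o['moment'])
x=np.array([.4898,-.0410]); t=x-rot(-.166)@np.array([0,.0008]); print(go([*t,.165],-9.5))
```

```text
[ 0.44971335 -0.35470315  0.16412943] 0.013392153524632326 54.993811044842005 [ 0.33258384  0.02381589 -4.02747875] [ 0.00659225 -0.07360344  0.04929474]
(array([ 3.14e+02,  2.99e+01, -2.00e-01]), array([-0.07, -0.12,  7.66]))
```

Request:
move_arm:
  series: "15 1.5 0 0 0 0; 40 4 0 0 0 1; 70 7 0 0 0 2; 105 10 0 0 0 3; 140 13 0 0 0 4; 175 16.5 0 0 0 5; 210 20 0 0 0 6; 240 23 0 0 0 7"

```text
time: 46.03
position: [0.4789, -0.1126, 0.1636]
tool_rot: [0.76, 0.65, -0.001, -0.003]
ft_force: [0.7, -0.8, -3.3]
grip_width: 0.0134
grip_force: 55.0
```

Request:
move_arm:
  series: "27 2 0 0 0 0.5; 50 3 0 0 0 0.6; 65 3.5 0 0 0 0.6; 73 4 0 0 0 0.6; 73 4 0 0 0 0.6; 73 4 0 0 0 0.6; 73 4 0 0 0 0.6; 73 4 0 0 0 0.6"

```text
time: 46.7
position: [0.4958, -0.0458, 0.1652]
tool_rot: [0.763, 0.646, -0.0, -0.0]
ft_force: [0.0, 0.4, -2.9]
grip_width: 0.0136
grip_force: 55.0
```

Run:
```python
from h import *
o=robot.get_obs(); print(o['position'],o['grip_width'],o['grip_force'],o['ft_force'],o['moment'],yawdeg(pose()[1]))
c=shot('wrist','w11.png'); s=shot('side','s11.png')
a=cv2.resize(c['img'][0:240,200:440],None,fx=1.66,fy=1.66); b=cv2.resize(s['img'][140:260,290:410],None,fx=3.32,fy=3.32)
h=min(len(a),len(b)); cv2.imwrite('pics/m11.png',cv2.cvtColor(np.hstack([a[:h],b[:h]]),cv2.COLOR_RGB2BGR))
for cc in (c,s):
  for n in('pin_left','pin_right','frame_handle','frame_hole_a'): show(cc,robot.tip_of(cc,n),n)
x=np.array([.4898,-.0410]); t=x-rot(-.166)@np.array([0,.0008]); print(go([*t,.165],-9.5))
```

```text
[ 0.495797   -0.04577312  0.16524179] 0.013587885063428267 54.99379299581051 [ 0.03998989  0.35856755 -2.87770801] [-0.03065527 -0.07160535 -0.06768942] -9.517690494728885
pin_left 0.89 [0.5068 0.0624 0.0833] [307  68]
pin_right 0.66 [ 0.502  -0.0467  0.156 ] [328 254]
pin_right 0.63 [ 0.4728 -0.1418  0.0845] [310 316]
frame_handle 0.98 [ 0.5021 -0.0458  0.1565] [328 253]
frame_handle 0.69 [ 7.615e-01 -4.410e-02 -5.000e-04] [567 146]
frame_hole_a 0.93 [0.5089 0.0575 0.1311] [309  63]
pin_left 0.73 [0.5038 0.0642 0.0859] [340 215]
pin_left 0.42 [ 0.4454 -0.0349  0.0472] [361 210]
pin_right 0.75 [ 0.472  -0.1426  0.0849] [355 183]
pin_right 0.33 [ 0.7613 -0.0463  0.001 ] [266 215]
frame_handle 0.58 [ 0.4995 -0.0421  0.1585] [345 176]
frame_hole_a 0.98 [ 0.4776 -0.1472  0.1278] [354 171]
frame_hole_a 0.72 [0.515  0.0556 0.1321] [336 199]
(array([ 2. , -6.7,  0.6]), array([-0.  , -0.03,  0.06]))
```

View pics/m11.png

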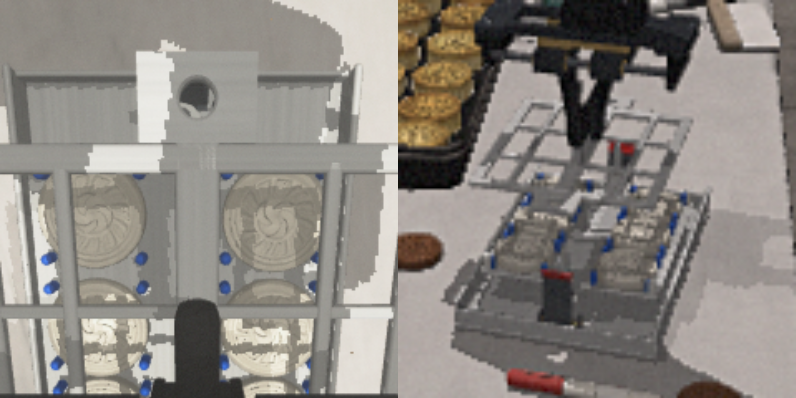

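The frame hangs level over the tray. Its +y hole shows at wrist pixel (319,58).

Run:
```python
from h import *
c=shot('wrist'); s=shot('side'); p=pose()[0]
h=unproj(c,(318.7,57.8),p[2]-.0346); print(p,'hole+',h)
ax=rot(-.166)@np.array([0,1]); print('frame mid from hole',h[:2]-.104*ax,'offset to tcp in tool',_R.T@np.r_[h[:2]-.104*ax-p[:2],0]*1e3)
for i in(1,-1): print('pin exp',np.array([.4898,-.0410])+i*.104*ax)
```

```text
[ 0.49594442 -0.04481323  0.16555425] hole+ [0.51458164 0.06035736 0.13095425]Traceback (most recent call last):
  File "<stdin>", line 4, in <module>
NameError: name '_R' is not defined
```

```bash
sed -i 's/_R\b/RT/g' h.py
python3 - <<'E'
from h import *
print(pose()[0],go([.4897,-.0421,.134],-9.5))
E
```

```text
[ 0.49594442 -0.04481323  0.16555425] (array([ 1.6, -6.6, 31.6]), array([-0.  , -0.03,  0.06]))
```

Request:
move_arm:
  series: "0.5 -3 5 0 0 0; 1 -5 12 0 0 0; 1.6 -6.6 20 0 0 0; 1.6 -6.6 27 0 0 0; 1.6 -6.6 31.5 0 0 0; 1.6 -6.6 31.5 0 0 0; 1.6 -6.6 31.5 0 0 0; 1.6 -6.6 31.5 0 0 0"

```text
time: 47.97
position: [0.49, -0.0422, 0.134]
tool_rot: [0.763, 0.647, 0.0, -0.0]
ft_force: [-0.5, 0.4, -4.2]
grip_width: 0.0136
grip_force: 55.0
```

Run:
```python
from h import *
c=shot('wrist'); s=shot('side'); p=pose()[0]; print(p)
ax=rot(-.166)@np.array([0,1])
pl=np.array([.4898,-.0410])+.104*ax
u=proj(c,[*pl,.086]); print('pin proj',u, 'hole exp',proj(c,[*(p[:2]+.104*ax),p[2]-.0346]))
a=cv2.resize(c['img'][20:120,255:355],None,fx=4,fy=4,interpolation=cv2.INTER_CUBIC); b=cv2.resize(s['img'][160:260,290:390],None,fx=4,fy=4,interpolation=cv2.INTER_CUBIC)
cv2.imwrite('pics/m12.png',cv2.cvtColor(np.hstack([a,b]),cv2.COLOR_RGB2BGR))
```

```text
[ 0.49010773 -0.04226789  0.13430931]
pin proj [316.36580148  65.21334754] hole exp [317.12118641  63.40586167]
```

View pics/m12.png

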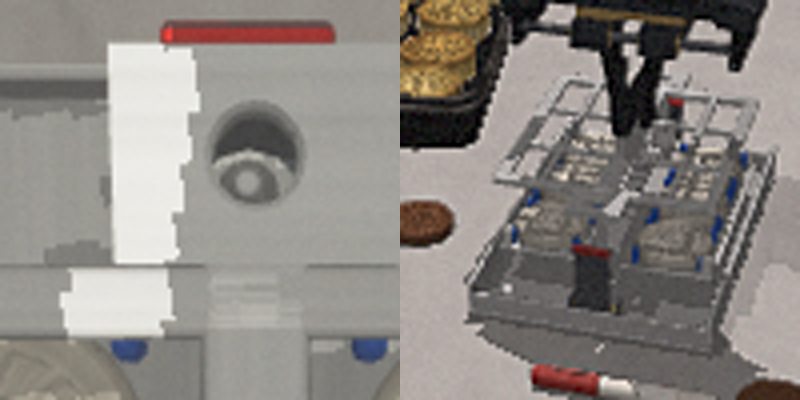

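The pin tip shows through the hole at crop (247,180), about 1 mm sideways and 1 mm short of the hole's centre line. I'll correct that and lower.

Request:
move_arm:
  series: "-0.8 -1.1 0 0 0 0; -0.8 -1.1 4 0 0 0; -0.8 -1.1 9 0 0 0; -0.8 -1.1 14 0 0 0; -0.8 -1.1 19 0 0 0; -0.8 -1.1 19 0 0 0; -0.8 -1.1 19 0 0 0"

```text
time: 48.65
position: [0.4882, -0.0426, 0.1145]
tool_rot: [0.763, 0.647, -0.0, -0.001]
ft_force: [0.2, -0.2, -2.7]
grip_width: 0.0133
grip_force: 55.0
```

Run:
```python
from h import *
c=shot('wrist'); s=shot('side'); o=robot.get_obs(); print(o['position'],o['ft_force'],o['moment'],o['grip_width'])
a=cv2.resize(c['img'][20:120,255:355],None,fx=4,fy=4,interpolation=cv2.INTER_CUBIC); b=cv2.resize(s['img'][160:260,290:390],None,fx=4,fy=4,interpolation=cv2.INTER_CUBIC)
cv2.imwrite('pics/m13.png',cv2.cvtColor(np.hstack([a,b]),cv2.COLOR_RGB2BGR))
```

```text
[ 0.48849346 -0.04273599  0.11492094] [ 1.11903834  0.35396501 -2.34817501] [-0.02830987 -0.09731674 -0.031158  ] 0.013235115325146584
```

View pics/m13.png

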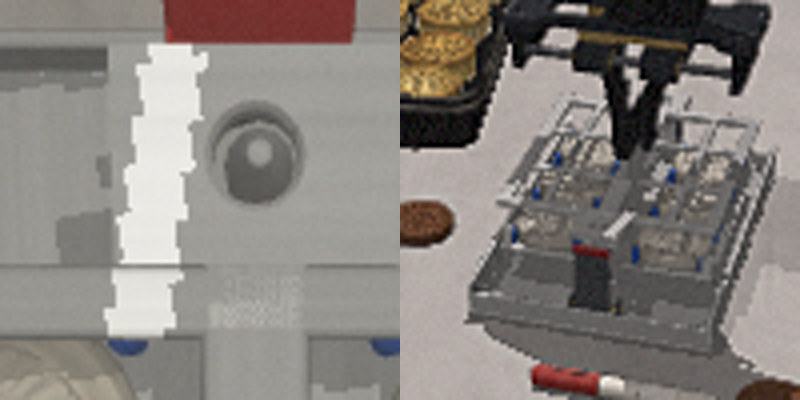

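Request:
move_arm:
  series: "0 0 4 0 0 0; 0 0 8 0 0 0; 0 0 12 0 0 0; 0 0 16 0 0 0; 0 0 18 0 0 0; 0 0 18 0 0 0; 0 0 18 0 0 0"

```text
time: 49.33
position: [0.4884, -0.0427, 0.0968]
tool_rot: [0.763, 0.647, 0.0, -0.0]
ft_force: [-0.1, -0.3, -3.7]
grip_width: 0.0138
grip_force: 55.0
```

Request:
move_arm:
  series: "0 0 4 0 0 0; 0 0 8 0 0 0; 0 0 12 0 0 0; 0 0 15 0 0 0; 0 0 18 0 0 0; 0 0 20 0 0 0; 0 0 20 0 0 0; 0 0 20 0 0 0"

```text
time: 50.0
position: [0.489, -0.0429, 0.0787]
tool_rot: [0.763, 0.647, 0.001, 0.001]
ft_force: [-2.1, 0.3, 14.0]
grip_width: 0.0134
grip_force: 55.0
```

Request:
move_arm:
  series: "0 0 1 0 0 0; 0 0 2 0 0 0; 0 0 2.5 0 0 0; 0 0 2.5 0 0 0; 0 0 2.5 0 0 0"

```text
time: 50.42
position: [0.4891, -0.0429, 0.0764]
tool_rot: [0.763, 0.647, 0.001, 0.001]
ft_force: [-2.4, 0.7, 14.3]
grip_width: 0.0138
grip_force: 55.0
```

Run:
```python
from h import *
c=shot('wrist'); s=shot('side'); o=robot.get_obs(); print(o['position'],o['ft_force'],o['moment'],o['grip_width'])
a=cv2.resize(c['img'][0:120,245:365],None,fx=3.3,fy=3.3,interpolation=cv2.INTER_CUBIC); b=cv2.resize(s['img'][160:260,290:390],None,fx=3.96,fy=3.96,interpolation=cv2.INTER_CUBIC)
cv2.imwrite('pics/m14.png',cv2.cvtColor(np.hstack([a,b]),cv2.COLOR_RGB2BGR))
```

```text
[ 0.48903118 -0.04286438  0.07644215] [-1.93188351  0.47457424 14.51851673] [0.12260331 0.47511105 0.02996903] 0.013550820998789431
```

I've used my picture allowance; m13 was in fact one over the 14. From here I check by numbers only. I'll add a small extra press, then release.

Request:
move_arm:
  series: "0 0 1.2 0 0 0; 0 0 1.2 0 0 0; 0 0 1.2 0 0 0; 0 0 1.2 0 0 0"

```text
time: 50.85
position: [0.4891, -0.0429, 0.0755]
tool_rot: [0.763, 0.647, 0.001, 0.001]
ft_force: [-2.6, 1.2, 15.6]
grip_width: 0.0137
grip_force: 55.0
```

Request:
move_arm:
  series: "0 0 1.2 0 0 0; 0 0 1.2 0 0 0; 0 0 1.2 0 0 0; 0 0 1.2 0 0 0; 0 0 1.2 0 0 0; 0 0 1.2 0 0 0"
  jaw: 0.5

```text
time: 51.35
position: [0.4885, -0.0427, 0.0719]
tool_rot: [0.763, 0.647, 0.0, -0.0]
ft_force: [0.1, 0.2, -0.4]
grip_width: 0.0414
grip_force: 0.0
```

Request:
move_arm:
  series: "0 0 -20 0 0 0; 0 0 -50 0 0 0; 0 0 -85 0 0 0; 0 0 -125 0 0 0; 0 0 -165 0 0 0; 0 0 -205 0 0 0; 0 0 -240 0 0 0; 0 0 -265 0 0 0"

```text
time: 52.02
position: [0.4891, -0.043, 0.3407]
tool_rot: [0.763, 0.647, 0.001, 0.002]
ft_force: [1.3, -0.1, -0.4]
grip_width: 0.0432
grip_force: 0.0
```

Request:
move_arm:
  series: "-40 0 0 0 0 0; -70 0 0 0 0 0; -75 0 0 0 0 0; -75 0 0 0 0 0; -75 0 0 0 0 0; -75 0 0 0 0 0"

```text
time: 52.52
position: [0.4759, -0.1159, 0.3365]
tool_rot: [0.763, 0.647, 0.0, -0.001]
ft_force: [-0.4, -0.2, 0.2]
grip_width: 0.0437
grip_force: 0.0
```

Run:
```python
from h import *
p,R=pose();print(p,yawdeg(R),robot.get_obs()['ft_force'])
ax=rot(-.166)@np.array([0,1]);m=np.array([.4898,-.0410])
for cam in('wrist','side','top'):
    c=shot(cam,'f_%s.png'%cam)
    for n in('frame_handle','frame_hole_a','pin_left','marker_mid','plate_1_mid','press_mould'): show(c,robot.tip_of(c,n),cam+' '+n)
    if cam=='wrist':
        x=studs(c,z=.031)
        # red thumb tabs: compare with where they stood before
    hsv=cv2.cvtColor(c['img'],cv2.COLOR_RGB2HSV)
    M=cv2.inRange(hsv,(0,140,60),(6,255,255))|cv2.inRange(hsv,(172,140,60),(180,255,255))
    n,_,st,ce=cv2.connectedComponentsWithStats(M)
    for i in range(1,n):
        if st[i,4]>15: print(cam,'red',st[i],np.round(ce[i],1),np.round(np.array(RT.T@np.r_[unproj(c,ce[i],.071)[:2]-m,0])*1e3,1))
print('handle expected locked',m,'z',.036+.034)
```

```text
[ 0.47588397 -0.11586105  0.33653686] -9.412628509107035 [-0.35116489 -0.24850548  0.24122373]
wrist frame_handle 0.67 [ 0.4939 -0.0448  0.0703] [323 118]
wrist frame_hole_a 0.76 [ 0.4742 -0.1418  0.0421] [320 184]
wrist frame_hole_a 0.75 [0.5046 0.0622 0.0845] [317  26]
wrist frame_hole_a 0.3 [ 0.4456 -0.0314  0.0272] [289 114]
wrist pin_left 0.83 [0.5029 0.0582 0.0846] [316  30]
wrist pin_left 0.67 [ 0.4426 -0.034   0.0267] [287 117]
wrist plate_1_mid 0.85 [0.4525 0.026  0.0272] [286  73]
wrist plate_1_mid 0.73 [ 0.4285 -0.089   0.0301] [285 155]
wrist press_mould 0.56 [ 7.609e-01 -4.420e-02 -3.000e-04] [492  88]
studs 17 17 rms mm 0.3509544972994418 fit [ 0.4899 -0.0411 -0.1646]
wrist red [309   8  22   8  92] [318.6  10.1] [125.5  -1.    0. ]
wrist red [311 201  17   6  99] [319.2 203.5] [-124.     0.3    0. ]
side frame_handle 0.96 [ 0.4934 -0.0397  0.0721] [346 202]
side frame_hole_a 0.85 [0.5092 0.057  0.0422] [338 226]
side frame_hole_a 0.79 [ 0.4745 -0.1407  0.0427] [354 195]
side pin_left 0.62 [0.5069 0.0647 0.0846] [339 215]
side pin_left 0.53 [0.4564 0.0262 0.0228] [356 2
[... 433 characters left out ...]
 0.1605 0.0072] [344 257]
side press_mould 0.16 [0.5527 0.013  0.0277] [326 221]
side red [323 252  17   7  69] [330.7 254.7] [276.7 -26.    0. ]
top frame_handle 0.63 [ 0.4879 -0.0406  0.0812] [326 222]
top frame_hole_a 0.67 [ 0.5367 -0.0432  0.0216] [326 208]
top frame_hole_a 0.58 [0.5063 0.0584 0.043 ] [296 218]
top pin_left 0.77 [0.5094 0.0627 0.0895] [293 216]
top marker_mid 0.43 [0.4823 0.1587 0.0066] [267 226]
top plate_1_mid 0.54 [0.4538 0.0339 0.0295] [304 234]
top press_mould 0.75 [ 0.7648 -0.0502  0.0014] [327 143]
top press_mould 0.41 [ 0.5265 -0.1105  0.0246] [347 211]
top red [266 208   5  13  28] [268.  213.9] [188.9  -2.9   0. ]
handle expected locked [ 0.4898 -0.041 ] z 0.07
```

```bash
python3 -c "
from rig import robot
print(robot.hand_in())"
```

```text
the job is handed in; nothing more can be done
None
```

The job is handed in: the marker is on the bench, all six white plates lie in pockets, and the frame is pressed down over both pins with the hand free and the press untouched. No verdict came back; that the catches hold rests on the final detector readings (both holes at about 42 mm, red tabs symmetric), since I had viewed 15 pictures against the limit of 14 and stopped looking.

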